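# Set and lock the length stop of a tube-cutting jig and load the tube

### The job

Set up the tube-cutting jig for the next cut: slide the open length stop along its bar until its pointer stands over the red tape and let go, then swing the steel strap down over the bar and swing the brass-nutted bolt upright into the strap's slot. Then lay the copper tube in the V rail, on the side with the saw kerf, with its end up against the stop plate, without shifting the stop off the tape. Leave the file, the pliers and the steel block lying round the jig alone.

Things in the scene. Friction and masses are not known exactly. Their poses are not given: they have to be found in the camera images.
- jig: Tube-cutting jig fixed on the bench: plywood base 230 x 345 x 18 mm. Origin on the bench surface below the bar; y runs along bar and rail (robot's left, turned at most 11 degrees), x away from the robot, z up. Along x=0 a steel guide bar, 22 mm thick, axis at z=70 mm, from y=-141 to 196 mm, in two posts at y=-128 and 183 mm (40 mm wide in x, top z=90 mm).
- rail_kerf (a point): Axis of a tube seated in the V rail, at the saw kerf (jig x=90, y=-105, z=45.7 mm). The aluminium rail runs along the jig's y from y=-140 to 190 mm; it is 22 mm wide, rims at z=38, bottom of its 90-degree V at z=28 mm. Fingers can straddle rail and tube (the tube is 1.5 mm wider a side). The tube lies on the -y side of the stop plate, over the kerf, and may stick out past the rail.
- tape: Strip of red tape, 8 mm wide along the jig's y, across the white scale on the front of the base; origin at its middle, on the base (z=18 mm); axes as the jig's. The pointer must stand over it.
- stop (a joint): Position of the length stop along the bar, m (0 to 0.190), growing to the jig's +y: the stop's middle is at jig y = value - 0.030. Friction holds it where it is left, about 7 N slide it. It starts at least 40 mm on the +y side of the tape.
- stop_pointer (a point): Tip of the stop's thin steel pointer just above the scale, at the stop's middle (jig x=-78, z=21.5 mm).
- stop_plate (a point): Middle of the top edge of the stop's upright aluminium plate (stop's middle, jig x=90, z=120 mm), good to grip across its thickness. The plate is 12 mm thick along y, 30 mm wide in x, from z=46 to 120 mm; an arm at z=46 to 55 mm joins it to the clamp on the bar. The open strap stands beside it, up to z=146 mm, within 55 mm of the bar's axis.
- stop_face (a point): Point on the plate's -y face (6 mm from the stop's middle), which the tube's end goes against; jig x=90, z=49.5 mm.
- strap (a joint): Angle of the hinged steel strap, the clamp's upper half: 0 = fully shut over the bar, 1.2 to 1.6 = standing open at the start, at most 1.75. Stiff hinge (0.06 N m), stays where it is left.
- strap_hinge (a point): Hinge pin of the strap, parallel to the jig's y, 30 mm on the +x side of the bar's axis and level with it (z=70 mm).
- strap_lip (a point): Middle of the strap's lip, 66 mm from the hinge pin. Lip: 36 mm wide in y, 7 mm thick, its end 9 mm farther out, with a 12 mm slot open at the end; the arch of the strap is 34 mm wide. Open, it points up; it swings towards the robot (-x) and down. Shut, this point is at jig x=-36, z=75.5 mm, with 20 mm free below it either side of the bolt's ears (31 mm wide over both).
- bolt (a joint): Angle of the swing bolt: 0 = upright, home in the strap's slot; 0.8 to 1.15 at the start = leaning out to the robot (-x); at most 1.30. Stiff hinge (0.05 N m), stays where it is left. Its nut passes over the lip only with the strap shut (under about 0.05 rad), and then keeps it shut.
- bolt_hinge (a point): Pivot pin of the bolt, parallel to the jig's y, 36 mm on the -x side of the bar's axis and 14 mm below it (z=56 mm).
- bolt_nut (a point): Point on the bolt's axis, 52 mm from its pivot, in the upper half of the long round brass nut (21 mm thick, 30 to 62 mm from the pivot, a 19 mm washer under it). Upright, this point is at z=108 mm and the washer is 3.5 mm above the lip.
- tube: Loose copper tube, 25 mm outside diameter, 190 mm long, about 150 g, lying on the bench left of the jig. Origin at its middle on its axis; its y axis runs along it (both ends alike). It can roll.
- half_round_file: Half-round file with a wooden handle, 215 mm long, lying behind the jig; leave it.
- round_pliers: Red-handled pliers, 142 mm long, lying to the left; leave them.
- steel_block: Square steel bench block, 64 x 64 x 20 mm, lying behind on the left; leave it.

How it is judged:
By the outcome, as a careful person would: the job done as asked, in the order asked, and still so for the second after the job is handed in, with the robot touching nothing.
It also fails if it takes over 67 s, if anything falls off the work surface, if the arm or the gripper's body presses on something with over 40 N, if the wrist force passes 120 N, or if a joint passes its speed limit or range.

### The arm

A 6-joint arm with a two-finger parallel gripper is mounted at the origin on a cart in front of the work surface, level with it; the furniture and walls round the work are solid. World frame = base frame: x ahead of the robot, y to its left, z up, the work surface at z = 0. Lengths are in mm, angles in rad, forces in N, time in s.
With the tool pointing down it reaches from about 350 to 875 mm from the base axis. Payload 4.2 kg.
Tool frame: the origin (TCP) lies on the centre line of the jaws, within the pads' length; the fingertips stand 14 mm ahead of it and the grasp point (between the pads) lies 5 mm behind it (tcp_to_tips is the distance from the TCP to the fingertips, in mm); z points along the fingers, y is the direction in which the jaws open and shut (so a half turn about z gives the same grasp; the last joint's range is limited). The gripper opens to 85 mm and grips with 20 to 120 N. Pads are 22 mm wide; open, the fingers measure 114 mm over their backs; the gripper's body (76 mm by 85 mm) begins 54 mm behind the grasp point. The pads swing forward as they close: fully open they stand 13 mm farther back than shut.
Start: joints at [0.259, 0.385, 0.008, 0, -1.194, -0.259], TCP at [624.979, 0.025, 245.312] pointing down, gripper open.
Joint ranges: [-3.14, 3.14], [-1.21, 2.06], [-1.07, 1.41], [-3.16, 2.05], [-2.99, -0.16], [-3.1, 3.1]. Speed limits (rad/s): [2.79, 2.79, 3.14, 3.14, 3.14, 3.14].

### API

Orientations are given as a unit quaternion [x, y, z, w].
In Python, from bench import read_state, get_image, job_done, tcp_to_tips gives the robot as it stands. The module is installed in compiled form; this text tells all that it offers.
- The arm moves only by the tool play_rows, never from a script. Its argument "targets" is a list of rows, each an object of numbers: "gripper": the gripper's target within -1 to 1 (shut at 1, half-way at 0, fully open at -1); "tx", "ty", "tz": the shift along the tool's x, y, z scaled (see below); "spin": the turn about the tool's z scaled (see below). A call has 1 to 12 rows; each row is the pose to reach, as a shift and turn from the pose commanded when the call began, along the tool's axes at that moment; what a row does not reach only later rows make up. The controller multiplies each number of a shift by 0.25 m and each number of a turn by pi/4 rad. A row lasts 1/8 s, in which the tool goes at most 62.5 mm and 10.7 degrees, less where a joint would pass 70% of its speed; a pose out of reach is approached as far as the arm can. A call with a number of a shift or a turn outside -1 to 1 is refused whole. A call with a gripper value outside its range is refused whole. The fingers move at their own pace and stop on an object; the grip force is fixed at half the most. Time passes only in rows, so rows that repeat a pose let the fingers close. It gives the time, the measured TCP pose, the force and the opening at its end, in the units of the state.
- read_state(): the state, without advancing time (a new reading comes with each control period).
- get_image(name): name is "scene" or "side" or "wrist"; returns a dict with "frame" (480x640x3 uint8, red, green, blue), "depth" (480x640 float32, mm along the optical axis (not along the pixel's ray), 0 where there is no reading), "mtx" (3x3 intrinsics, pixels), "world_to_cam" (4x4, takes a point from world to camera coordinates). Camera axes: x right, y up, looking along -z (the intrinsics and any distortion apply to the point x, -y, -z); pixel columns grow to the right and rows downward; lengths in mm; the calibration is good to about 2 mm. A picture is of the moment at which its call begins.
- job_done(): hands the job in, once; it reports no verdict.
The state is a dict: "clock": time; "joints": joint angles; "joint_vel": joint speeds; "joint_efforts": joint torques, N m; "position": TCP position; "ee_rot": TCP orientation; "contact_force": force on the tool from outside, world axes, zero at the start; "wrist_torque": the same for the moment, N m; "gripper_width": finger opening in mm.
Only numpy, scipy, OpenCV 4.12 (cv2) and the standard library are available. Lean on these libraries where they do the work, as an engineer would, in place of code of your own. Each camera call takes 0.05 s, during which the arm holds its last target.

## Working session

There is one attempt and no reset: what is moved stays moved. The work goes in short steps, Python scripts to look and compute and a tool call to move; the robot and the scene stay as the last step left them, time stands still between calls to the robot, and variables do not carry over. Pictures are saved under pics/ and viewed, and the job is handed in when it is done.

Besides the shell and the picture viewer there is one more tool, called after "Call:" in YAML: its name, and indented under it one key for each argument. play_rows: Moves the arm, as the interface text tells. Its arguments: {"type":"object","properties":{"targets":{"type":"array","items":{"type":"object","properties":{"gripper":{"type":"number"},"tx":{"type":"number","minimum":-1,"maximum":1},"ty":{"type":"number","minimum":-1,"maximum":1},"tz":{"type":"number","minimum":-1,"maximum":1},"spin":{"type":"number","minimum":-1,"maximum":1}}}}},"required":["targets"]}

```bash
mkdir -p pics; cat > h.py <<'E'
import numpy as np, cv2
from bench import read_state, get_image, job_done, tcp_to_tips
from scipy.spatial.transform import Rotation as R
def grab(name,tag):
    d=get_image(name); cv2.imwrite(f'pics/{tag}.png',d['frame'][:,:,::-1]); np.savez(f'pics/{tag}.npz',**d); return d
def load(tag): return np.load(f'pics/{tag}.npz')
def px2w(d,u,v,depth=None,z=None):
    K=d['mtx'];T=d['world_to_cam'];Ti=np.linalg.inv(T)
    r=np.array([(u-K[0,2])/K[0,0],-(v-K[1,2])/K[1,1],-1.0])
    if z is None:
        if depth is None:
            p=d['depth'][int(v)-1:int(v)+2,int(u)-1:int(u)+2];depth=np.median(p[p>0]) if (p>0).any() else 0
        return (Ti@np.r_[r*depth,1])[:3]
    o=Ti[:3,3];w=Ti[:3,:3]@r
    return o+w*(z-o[2])/w[2]
def w2px(d,p):
    K=d['mtx'];c=(d['world_to_cam']@np.r_[p,1])[:3]
    return np.array([K[0,0]*c[0]/-c[2]+K[0,2],K[1,1]*-c[1]/-c[2]+K[1,2]])
def crop(tag,u0,v0,u1,v1,s,out):
    im=cv2.imread(f'pics/{tag}.png')[v0:v1,u0:u1]; cv2.imwrite(f'pics/{out}.png',cv2.resize(im,None,fx=s,fy=s,interpolation=cv2.INTER_CUBIC))
E
python3 - <<'E'
from h import *
for n in ['scene','side','wrist']:
    d=grab(n,n+'0'); print(n,d['mtx'].tolist(),np.linalg.inv(d['world_to_cam']).round(3).tolist(),(d['depth']>0).mean(), [k for k in d])
s=read_state();print(s,tcp_to_tips() if callable(tcp_to_tips) else tcp_to_tips)
print(R.from_quat(s['ee_rot']).as_matrix().round(4))
E
```

```text
scene [[440.6844901438925, 0.0, 321.58397119380317], [0.0, 440.6844901438925, 234.06913798166923], [0.0, 0.0, 1.0]] [[-0.832, 0.252, -0.495, 183.068], [-0.555, -0.333, 0.762, 890.421], [0.028, 0.908, 0.417, 462.607], [0.0, 0.0, 0.0, 1.0]] 0.9961100260416667 ['frame', 'depth', 'mtx', 'world_to_cam']
side [[579.0565619923315, 0.0, 318.52063049879513], [0.0, 579.0565619923315, 250.576906444417], [0.0, 0.0, 1.0]] [[0.824, 0.359, -0.437, 112.798], [-0.566, 0.544, -0.619, -477.385], [0.015, 0.758, 0.652, 841.969], [0.0, 0.0, 0.0, 1.0]] 0.9959700520833333 ['frame', 'depth', 'mtx', 'world_to_cam']
wrist [[371.63739384256104, 0.0, 324.6574648938822], [0.0, 371.63739384256104, 240.43910172856914], [0.0, 0.0, 1.0]] [[-1.0, -0.001, 0.003, 624.919], [0.0, -0.951, -0.31, -78.57], [0.003, -0.31, 0.951, 372.895], [0.0, 0.0, 0.0, 1.0]] 0.9959602864583333 ['frame', 'depth', 'mtx', 'world_to_cam']
{'clock': 0.15, 'joints': array([ 2.58625694e-01,  3.85411308e-01,  6.91518108e-03, -3.24436672e-04,
       -1.19399262e+00, -2.58592289e-01]), 'joint_vel': array([ 0.00045958, -0.0048784 ,  0.00240264,  0.00164434,  0.00148969,
       -0.00054313]), 'joint_efforts': array([-6.03353892e-04, -3.92678475e+01,  1.88581592e+01,  4.18858320e+00,
       -3.39302780e-03,  5.70479813e-06]), 'position': array([6.24580829e+02, 2.43201066e-02, 2.44448379e+02]), 'ee_rot': array([-7.07076033e-01,  7.07137005e-01,  5.55786254e-04, -6.55677234e-04]), 'contact_force': array([-0.25439597,  0.12237371, -0.54884963]), 'wrist_torque': array([-0.00463854,  0.00641761,  0.03522546]), 'gripper_width': 85.38355942406807} 14.0
[[-1.0e-04 -1.0e+00 -1.7e-03]
 [-1.0e+00  1.0e-04 -1.0e-04]
 [ 1.0e-04  1.7e-03 -1.0e+00]]
```

View pics/scene0.png

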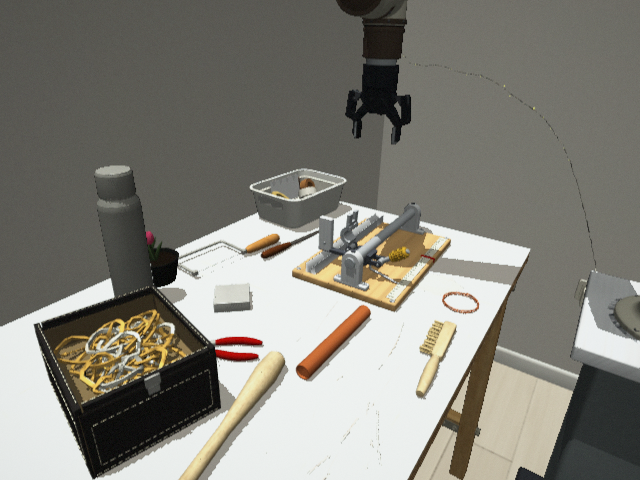

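View pics/side0.png

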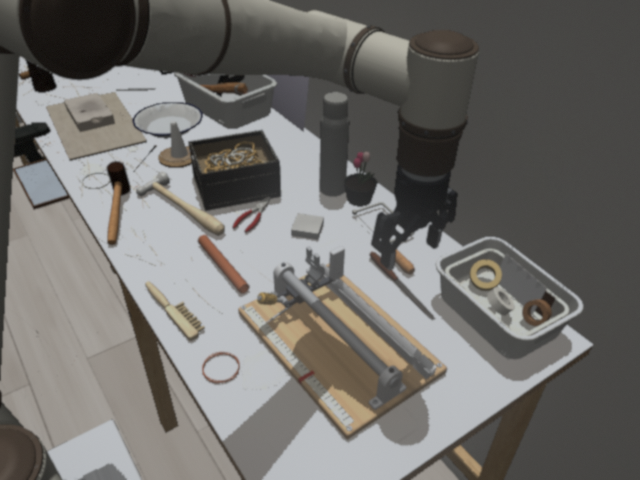

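View pics/wrist0.png

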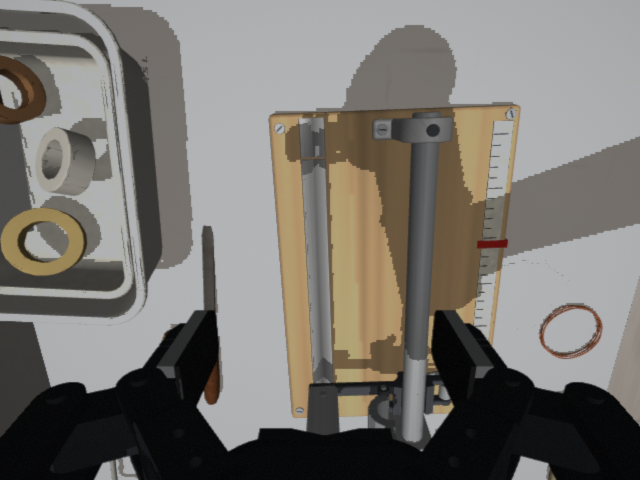

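```bash
python3 - <<'E'
from h import *
crop('wrist0',260,95,540,445,2,'w0c')
crop('side0',230,220,450,440,3.5,'s0c')
crop('scene0',280,190,470,320,4,'sc0c')
E
```

```text
(no output)
```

View pics/w0c.png

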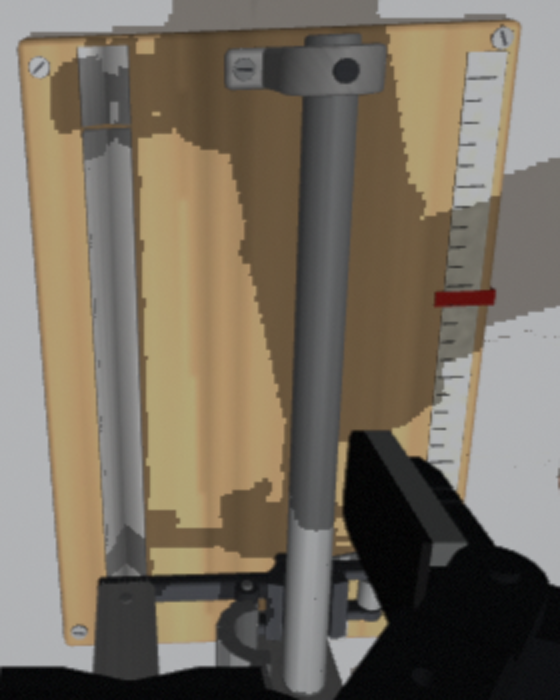

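View pics/s0c.png

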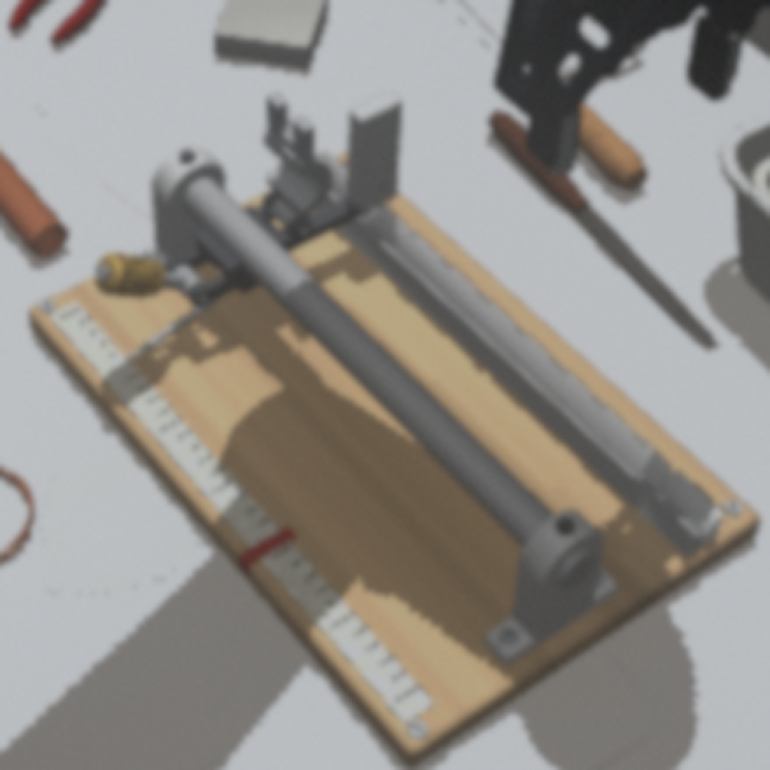

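View pics/sc0c.png

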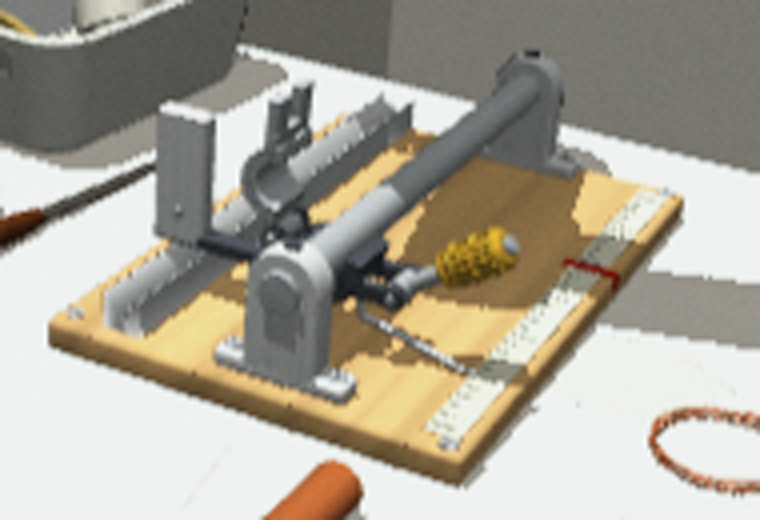

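```bash
python3 - <<'E'
from h import *
d=load('wrist0'); c=lambda x,y:(260+x/2,95+y/2)
for n,p,z in [('posthole',(346,70),90),('kerfL',(82,127),38),('kerfR',(130,126),38),('railL_far',(80,46),38),('railR_far',(128,46),38),('railL_near',(110,575),38),('railR_near',(146,575),38),('tapeL',(434,299),18),('tapeR',(495,296),18),
 ('baseTL',(20,44),18),('baseTR',(519,22),18),('baseBL',(66,644),18),('barL',(302,200),70),('barR',(353,200),70),('barL2',(287,500),70),('barR2',(334,500),70)]:
    print(n,px2w(d,*c(*p),z=z).round(1), px2w(d,*c(*p)).round(1))
d=load('side0'); c=lambda x,y:(230+x/3.5,220+y/3.5)
print('side')
for n,p,z in [('hole-y',(566,524),90),('hole+y',(187,157),90),('baseF-',(412,745),18),('baseF+',(33,313),18),('baseR-',(755,520),18),('tapeA',(293,533),18),('tapeB',(243,562),18),('plTopL',(348,115),120),('plTopR',(402,99),120),('lip1',(277,100),140),('lip2',(302,122),140),('nut end',(108,275),75)]:
    print(n,px2w(d,*c(*p),z=z).round(1), px2w(d,*c(*p)).round(1))
d=load('scene0'); c=lambda x,y:(280+x/4,190+y/4)
print('scene')
for n,p,z in [('hole-y',(533,53),90),('hole+y',(292,243),90),('baseF-',(682,198),18),('baseF+',(460,478),18),('baseR+',(52,333),18),('tapeA',(566,262),18),('tapeB',(618,280),18),('plTopL',(163,105),120),('plTopR',(213,118),120),('lip1',(278,97),140),('lip2',(303,85),140),('nut end',(512,245),75),('pointer',(478,372),21.5)]:
    print(n,px2w(d,*c(*p),z=z).round(1), px2w(d,*c(*p)).round(1))
E
```

```text
posthole [545. -71.  90.] [545.6 -71.   92.1]
kerfL [644.9 -45.5  38. ] [646.1 -43.6  18.8]
kerfR [623.7 -45.9  38. ] [623.6 -43.9  18. ]
railL_far [645.1 -79.5  38. ] [646.3 -79.5  18.7]
railR_far [624.6 -79.5  38. ] [624.5 -79.5  18. ]
railL_near [634.6 192.6  38. ] [634.6 193.3  37.1]
railR_near [615.1 192.7  38. ] [615.  193.   37.6]
tapeL [470.2  41.8  18. ] [470.8  41.4  19.3]
tapeR [439.6  40.3  18. ] [440.   40.   18.7]
baseTL [673.5 -80.4  18. ] [673.7 -80.4  16.5]
baseTR [448.6 -89.7  18. ] [440.3 -90.2   1.2]
baseBL [661.7 258.   18. ] [663.5 274.5   0.7]
barL [552.9 -19.   70. ] [553.8 -19.7  73.7]
barR [531.8 -19.   70. ] [515.9  -8.8  18.2]
barL2 [549.7 124.3  70. ] [536.9 158.7  18.7]
barR2 [527.4 124.4  70. ] [529.3 120.6  75.7]
side
hole-y [548.8 -71.   90. ] [547.4 -72.3  92.5]
hole+y [536.3 239.1  90. ] [534.2 235.5  93.8]
baseF- [451.3 -89.2  18. ] [451.4 -89.   17.6]
baseF+ [437.3 245.   18. ] [438.  246.4  16.4]
baseR- [671.9 -83.4  18. ] [672.1 -83.3  17.7]
tapeA [473.   39.9  18. ] [471.8  38.2  20.7]
tapeB [442.6  39.   18. ] [443.   39.7  16.9]
plTopL [610.3 191.2 120. ] [692.3 301.3   1. ]
plTopR [642.9 185.8 120. ] [644.1 187.4 118.2]
lip1 [572.  203.5 140. ] [568.9 199.  144.7]
lip2 [573.1 181.4 140. ] [570.3 177.5 144.2]
nut end [461.  197.4  75. ] [451.7 179.4  95.5]
scene
hole-y [546.5 -74.8  90. ] [545.2 -71.3  91.3]
hole+y [536.  236.2  90. ] [535.3 237.4  90.7]
baseF- [445.7 -83.5  18. ] [ 455.3 -119.     1.8]
baseF+ [428. 266.  18.] [433.8 251.    7.3]
baseR+ [651.2 270.4  18. ] [658.1 261.3  11.5]
tapeA [470.1  38.5  18. ] [470.   39.   18.3]
tapeB [438.9  41.6  18. ] [440.8  35.2  14.6]
plTopL [639.1 192.7 120. ] [782.9 -27.4  12. ]
plTopR [609.6 191.6 120. ] [757.9 -51.5   0.8]
lip1 [573.5 190.5 140. ] [567.6 201.1 144.9]
lip2 [571.7 169.1 140. ] [565.9 179.8 144.8]
nut end [462.  146.5  75. ] [447.6 184.7  94.9]
pointer [457.8 182.5  21.5] [459.7 177.6  18.4]
```

Call:
play_rows:
  targets:
    - {"gripper":-1,"tx":-0.2,"ty":0,"tz":0,"spin":0.2}
    - {"gripper":-1,"tx":-0.4,"ty":0,"tz":0,"spin":0.4}
    - {"gripper":-1,"tx":-0.6,"ty":0,"tz":0.0,"spin":0.6}
    - {"gripper":-1,"tx":-0.756,"ty":-0.008,"tz":0.0,"spin":0.8}
    - {"gripper":-1,"tx":-0.756,"ty":-0.008,"tz":0.0,"spin":0.977}
    - {"gripper":-1,"tx":-0.756,"ty":-0.008,"tz":0.0,"spin":0.977}

```text
clock: 0.9
position: [626.7, 189.5, 244.7]
ee_rot: [-0.392, 0.92, 0.0, -0.001]
contact_force: [-0.4, -0.8, 0.8]
gripper_width: 85.3
```

Call:
play_rows:
  targets:
    - {"gripper":-1,"tx":0,"ty":0,"tz":0.0,"spin":0.2}
    - {"gripper":-1,"tx":0,"ty":0,"tz":0.0,"spin":0.4}
    - {"gripper":-1,"tx":0,"ty":0,"tz":0.0,"spin":0.6}
    - {"gripper":-1,"tx":0,"ty":0,"tz":0.0,"spin":0.8}
    - {"gripper":-1,"tx":0,"ty":0,"tz":0.0,"spin":0.977}
    - {"gripper":-1,"tx":0,"ty":0,"tz":0.0,"spin":0.977}
    - {"gripper":-1,"tx":0,"ty":0,"tz":0.0,"spin":0.977}

```text
clock: 1.78
position: [627.0, 188.6, 245.3]
ee_rot: [-0.019, 1.0, -0.0, -0.0]
contact_force: [0.1, -0.9, 1.0]
gripper_width: 85.5
```

```bash
cat >> h.py <<'E'
YAW=0.037; O=np.array([542,55.5])
ex=np.array([np.cos(YAW),np.sin(YAW)]);ey=np.array([-np.sin(YAW),np.cos(YAW)])
def w2j(p): q=np.array(p[:2])-O; return np.r_[q@ex,q@ey,p[2]]
def j2w(p): return np.r_[O+p[0]*ex+p[1]*ey,p[2]]
def st():
    s=read_state(); M=R.from_quat(s['ee_rot']).as_matrix()
    print('t',round(s['clock'],2),'world',s['position'].round(1),'jig',w2j(s['position']).round(1),'F',s['contact_force'].round(1),'w',round(s['gripper_width'],1),'ytool',M[:2,1].round(4),'q6',s['joints'][5].round(2)); return s
E
python3 - <<'E'
from h import *
st();grab('wrist','w1');grab('scene','s1')
E
```

```text
t 1.77 world [627.  188.6 245.3] jig [ 89.8 129.8 245.3] F [ 0.1 -0.9  1. ] w 85.5 ytool [-0.0385  0.9993] q6 -2.07
```

View pics/w1.png

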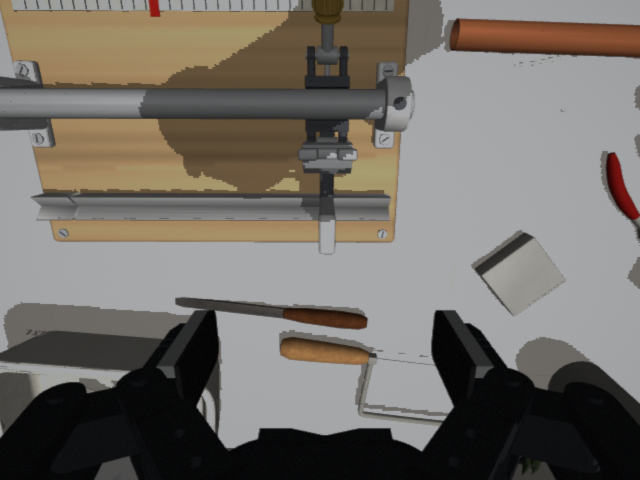

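```bash
python3 - <<'E'
from h import *
d=load('w1')
crop('w1',270,0,380,270,3,'w1c')
for p,z in [((327,249),120),((320,249),120),((335,249),120),((154,8),18),((150,8),18),((158.5,8),18),((403,103),90),((450,36),12.5),((497,38),12.5)]: 
    q=px2w(d,*p,z=z); print(p,q.round(1),w2j(q).round(1), px2w(d,*p).round(1))
E
```

```text
(327, 249) [636.6 191.7 120. ] [ 99.6 132.6 120. ] [636.7 191.7 119.6]
(320, 249) [636.8 186.6 120. ] [ 99.6 127.5 120. ] [637.  186.6 119.3]
(335, 249) [636.4 197.5 120. ] [ 99.6 138.4 120. ] [678.3 202.7  -0. ]
(154, 8) [464.4  40.6  18. ] [-78.1 -12.1  18. ] [464.6  40.9  18.9]
(150, 8) [464.5  37.2  18. ] [-78.1 -15.4  18. ] [464.9  37.8  19.3]
(158.5, 8) [464.3  44.3  18. ] [-78.1  -8.3  18. ] [464.6  44.9  19.5]
(403, 103) [534.2 242.3  90. ] [ -0.9 187.   90. ] [534.3 242.   91.6]
(450, 36) [474.6 292.6  12.5] [-58.6 239.5  12.5] [472.3 296.    0.9]
(497, 38) [474.6 333.7  12.5] [-57.1 280.5  12.5] [477.  328.9  24.2]
```

View pics/w1c.png

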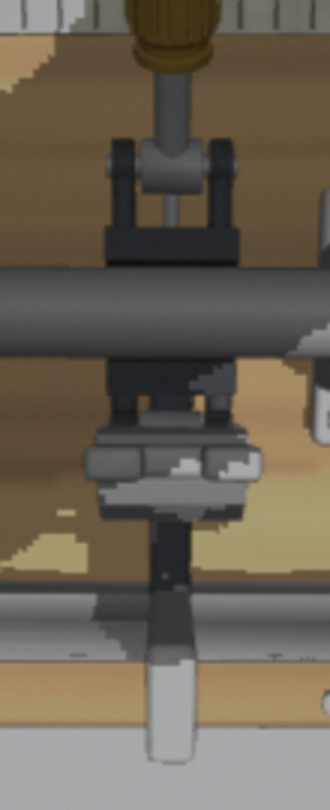

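Call:
play_rows:
  targets:
    - {"gripper":-1,"tx":0,"ty":0.004,"tz":0.2,"spin":0}
    - {"gripper":-1,"tx":0,"ty":0.006,"tz":0.4,"spin":0}
    - {"gripper":0.3,"tx":0,"ty":0.006,"tz":0.568,"spin":0}
    - {"gripper":0.5,"tx":0,"ty":0.006,"tz":0.568,"spin":0}
    - {"gripper":1,"tx":0,"ty":0.006,"tz":0.568,"spin":0}
    - {"gripper":1,"tx":0,"ty":0.006,"tz":0.568,"spin":0}
    - {"gripper":1,"tx":0,"ty":0.006,"tz":0.568,"spin":0}
    - {"gripper":1,"tx":0,"ty":0.006,"tz":0.568,"spin":0}

```text
clock: 2.88
position: [628.4, 190.9, 106.2]
ee_rot: [-0.018, 1.0, 0.001, 0.002]
contact_force: [-0.4, -0.5, 6.4]
gripper_width: 11.0
```

```bash
python3 - <<'E'
from h import *
st();grab('wrist','w2')
E
```

```text
t 2.88 world [628.4 190.9 106.2] jig [ 91.3 132.1 106.2] F [-0.4 -0.5  6.4] w 11.0 ytool [-0.0368  0.9993] q6 -2.08
```

View pics/w2.png

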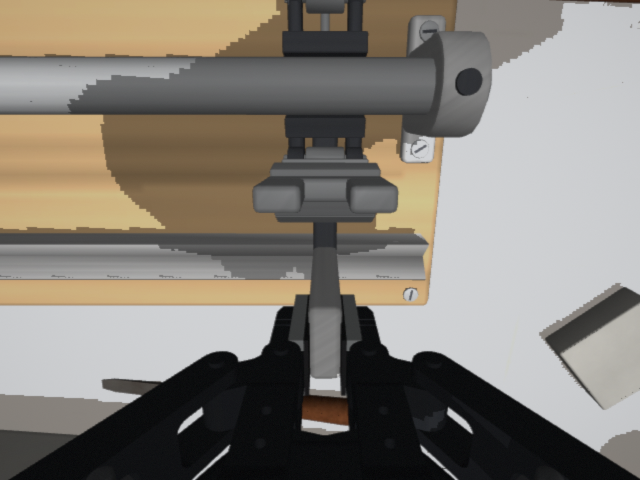

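Call:
play_rows:
  targets:
    - {"gripper":1,"tx":0,"ty":-0.02,"tz":0,"spin":0}
    - {"gripper":1,"tx":0,"ty":-0.07,"tz":0,"spin":0}
    - {"gripper":1,"tx":0,"ty":-0.13,"tz":0,"spin":0}
    - {"gripper":1,"tx":0,"ty":-0.19,"tz":0,"spin":0}
    - {"gripper":1,"tx":0,"ty":-0.25,"tz":0,"spin":0}
    - {"gripper":1,"tx":0,"ty":-0.31,"tz":0,"spin":0}
    - {"gripper":1,"tx":0,"ty":-0.37,"tz":0,"spin":0}
    - {"gripper":1,"tx":0,"ty":-0.43,"tz":0,"spin":0}
    - {"gripper":1,"tx":0,"ty":-0.48,"tz":0,"spin":0}
    - {"gripper":1,"tx":0,"ty":-0.52,"tz":0,"spin":0}
    - {"gripper":1,"tx":0,"ty":-0.54,"tz":0,"spin":0}
    - {"gripper":1,"tx":0,"ty":-0.54,"tz":0,"spin":0}

```text
clock: 4.42
position: [633.2, 57.1, 106.2]
ee_rot: [-0.018, 1.0, 0.001, 0.003]
contact_force: [-1.9, 4.3, 6.7]
gripper_width: 10.7
```

```bash
python3 - <<'E'
from h import *
st();grab('wrist','w3');grab('scene','s3');grab('side','sd3')
crop('s3',380,200,480,280,7,'s3c')
crop('sd3',250,260,390,400,5,'sd3c')
E
```

```text
t 4.42 world [633.2  57.1 106.2] jig [ 91.2  -1.8 106.2] F [-1.9  4.3  6.7] w 10.7 ytool [-0.0369  0.9993] q6 -1.88
```

View pics/s3c.png

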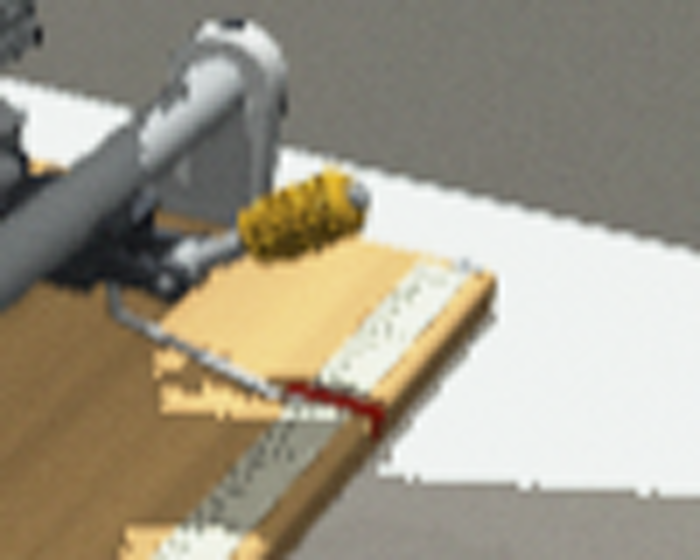

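View pics/sd3c.png

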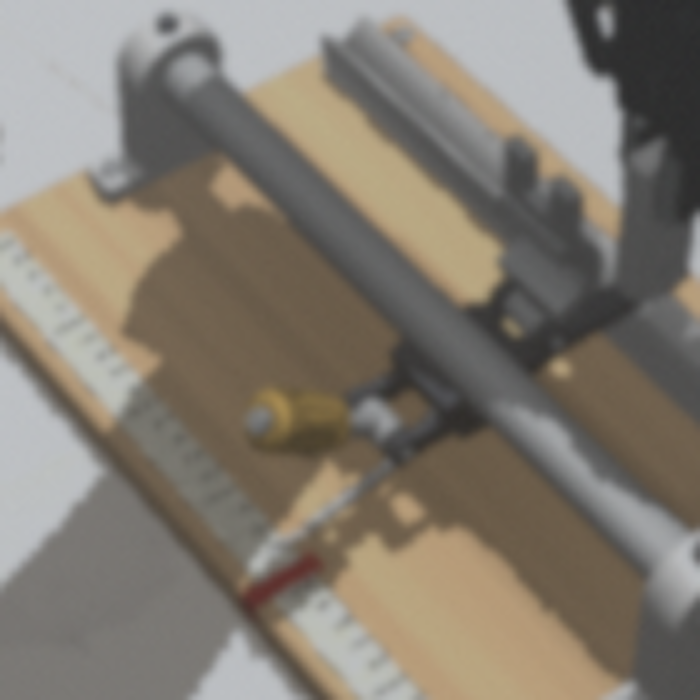

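View pics/w3.png

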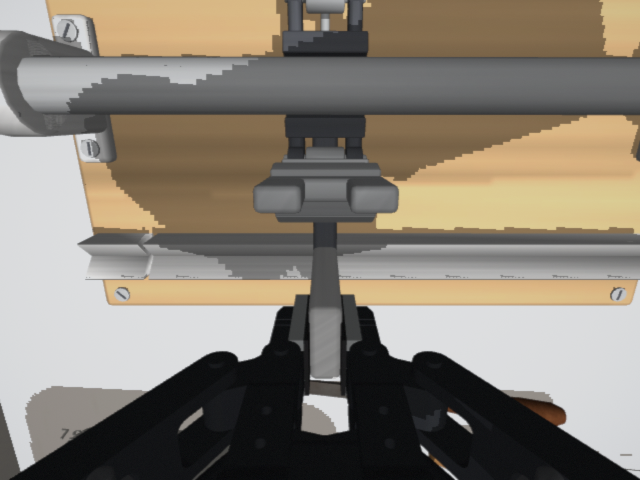

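```bash
python3 - <<'E'
from h import *
d=load('sd3'); c=lambda x,y:(250+x/5,260+y/5)
for n,p,z in [('tip',(252,568),21.5),('mid',(300,527),25),('tapeA',(316,563),18),('tapeB',(250,600),18)]:
    print(n,w2j(px2w(d,*c(*p),z=z)).round(1))
d=load('s3'); c=lambda x,y:(380+x/7,200+y/7)
for n,p,z in [('tip?',(290,397),21.5),('tapeA',(292,388),18),('tapeB',(378,415),18)]:
    print(n,w2j(px2w(d,*c(*p),z=z)).round(1))
for t in('sd3','s3'):
  d=load(t); print(t,[w2px(d,j2w(q)).round(1) for q in [(-78,-1.8,21.5),(-78,-12,21.5),(-78,-12,18)]])
E
```

```text
tip [-91.6  -3.9  21.5]
mid [-69.2  -1.5  25. ]
tapeA [-70.7 -13.1  18. ]
tapeB [-98.5 -12.4  18. ]
tip? [-76.4  -1.9  21.5]
tapeA [-72.7 -15.   18. ]
tapeB [-101.6  -12.7   18. ]
sd3 [array([306. , 369.1]), array([309.5, 373. ]), array([309.4, 374.2])]
s3 [array([422.1, 256.9]), array([423.7, 255.2]), array([423.5, 256.6])]
```

Call:
play_rows:
  targets:
    - {"gripper":1,"tx":0,"ty":-0.015,"tz":0,"spin":0}
    - {"gripper":1,"tx":0,"ty":-0.03,"tz":0,"spin":0}
    - {"gripper":1,"tx":0,"ty":-0.042,"tz":0,"spin":0}
    - {"gripper":1,"tx":0,"ty":-0.042,"tz":0,"spin":0}
    - {"gripper":1,"tx":0,"ty":-0.042,"tz":0,"spin":0}

```text
clock: 5.2
position: [633.6, 47.1, 106.2]
ee_rot: [-0.019, 1.0, 0.001, 0.003]
contact_force: [-2.0, 5.4, 7.1]
gripper_width: 10.9
```

```bash
python3 - <<'E'
from h import *
st();grab('side','sd4');grab('scene','s4')
crop('s4',380,220,480,280,7,'s4c')
crop('sd4',270,320,350,400,8,'sd4c')
E
```

```text
t 5.2 world [633.6  47.1 106.2] jig [ 91.2 -11.8 106.2] F [-2.   5.4  7.1] w 10.9 ytool [-0.0372  0.9993] q6 -1.86
```

View pics/s4c.png

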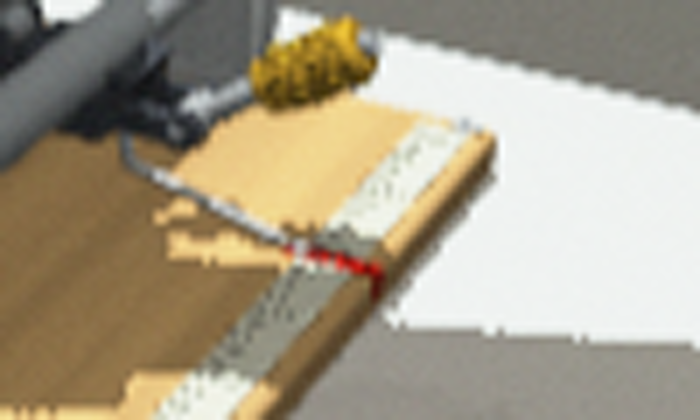

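View pics/sd4c.png

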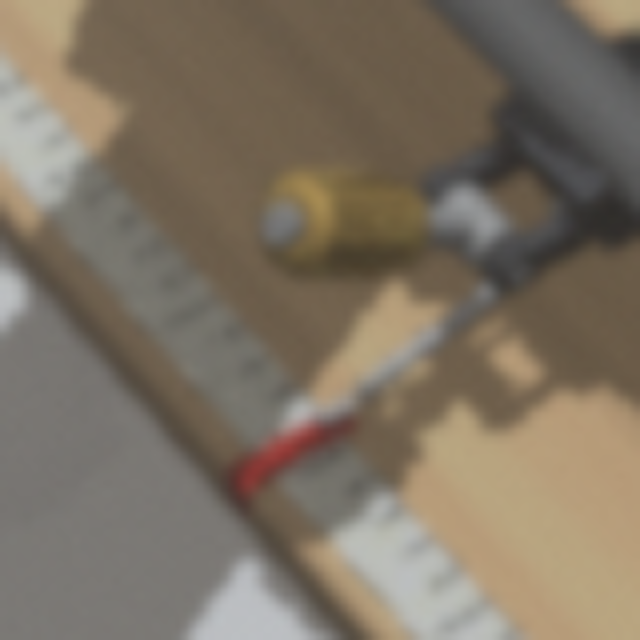

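Call:
play_rows:
  targets:
    - {"gripper":0.3,"tx":0,"ty":0,"tz":0,"spin":0}
    - {"gripper":0.2,"tx":0,"ty":0,"tz":0,"spin":0}
    - {"gripper":0.2,"tx":0,"ty":0,"tz":0,"spin":0}
    - {"gripper":0.2,"tx":0,"ty":0,"tz":-0.1,"spin":0}
    - {"gripper":0.2,"tx":0,"ty":0,"tz":-0.3,"spin":0}
    - {"gripper":1,"tx":0.08,"ty":0,"tz":-0.5,"spin":0}
    - {"gripper":1,"tx":0.2,"ty":0,"tz":-0.5,"spin":0}
    - {"gripper":1,"tx":0.2,"ty":0,"tz":-0.5,"spin":0}
    - {"gripper":1,"tx":0.2,"ty":0,"tz":-0.5,"spin":0}

```text
clock: 6.42
position: [582.4, 43.2, 228.0]
ee_rot: [-0.018, 1.0, -0.0, -0.0]
contact_force: [-0.4, -0.5, -0.4]
gripper_width: -0.2
```

```bash
python3 - <<'E'
from h import *
st();grab('wrist','w5');
crop('w5',220,0,440,200,3.5,'w5c')
E
```

```text
t 6.42 world [582.4  43.2 228. ] jig [ 39.9 -13.8 228. ] F [-0.4 -0.5 -0.4] w -0.2 ytool [-0.0361  0.9993] q6 -1.89
```

View pics/w5.png

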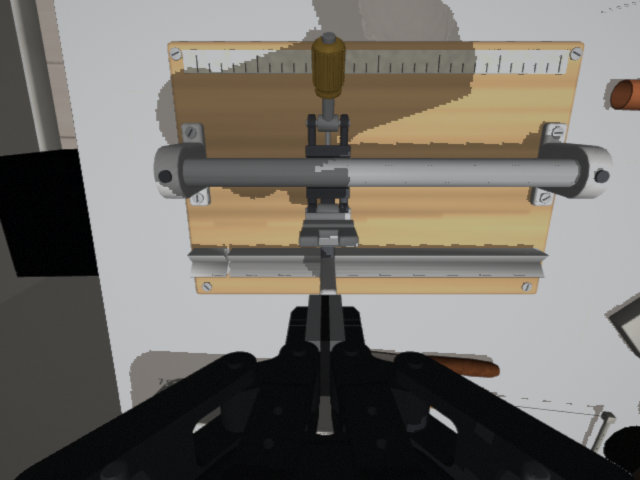

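View pics/w5c.png

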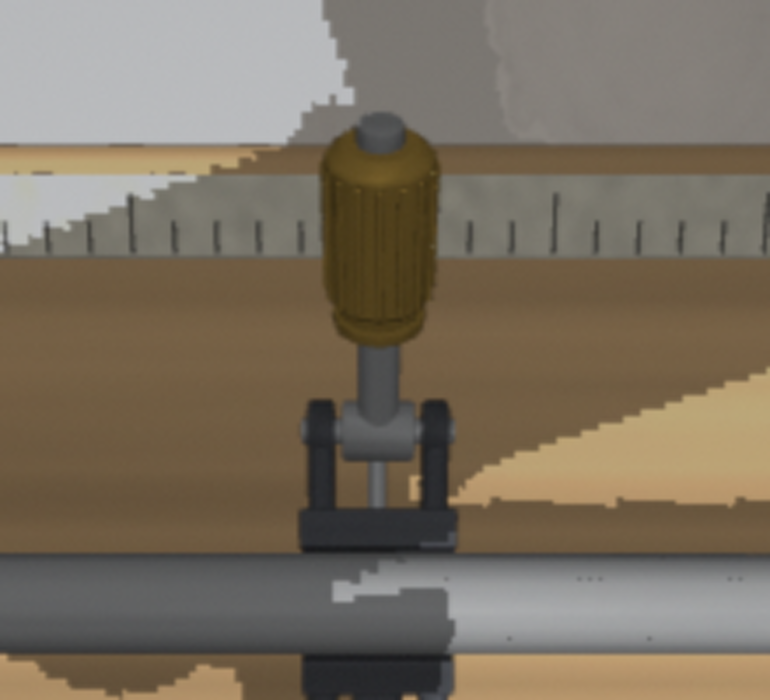

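```bash
python3 - <<'E'
from h import *
crop('w1',0,0,400,30,2,'a'); 
a=cv2.imread('pics/a.png')
crop('w0',0,0,10,10,1,'b') if 0 else None
im=cv2.imread('pics/wrist0.png')[120:330,440:520]; b=cv2.resize(cv2.rotate(im,cv2.ROTATE_90_CLOCKWISE),None,fx=3.8,fy=3.8,interpolation=cv2.INTER_CUBIC)
W=max(a.shape[1],b.shape[1]); o=np.zeros((a.shape[0]+b.shape[0],W,3),np.uint8); o[:a.shape[0],:a.shape[1]]=a;o[a.shape[0]:,:b.shape[1]]=b
cv2.imwrite('pics/ab.png',o)
E
```

```text
(no output)
```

View pics/ab.png

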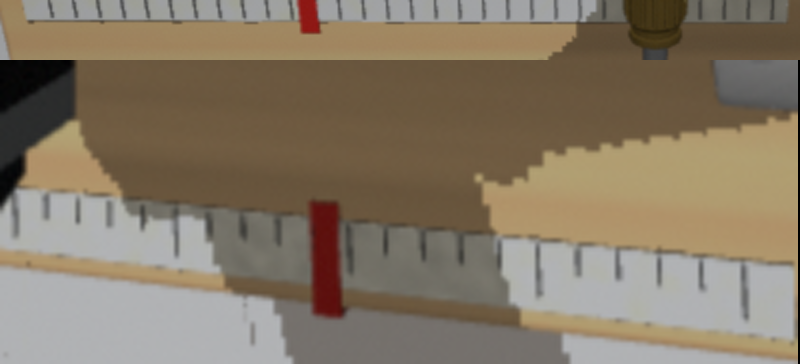

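Call:
play_rows:
  targets:
    - {"gripper":1,"tx":-0.072,"ty":0.008,"tz":0.15,"spin":0}
    - {"gripper":1,"tx":-0.072,"ty":0.008,"tz":0.312,"spin":0}
    - {"gripper":1,"tx":-0.072,"ty":0.008,"tz":0.312,"spin":0}
    - {"gripper":1,"tx":-0.02,"ty":0.008,"tz":0.312,"spin":0}
    - {"gripper":1,"tx":0.02,"ty":0.008,"tz":0.313,"spin":0}
    - {"gripper":1,"tx":0.058,"ty":0.008,"tz":0.317,"spin":0}
    - {"gripper":1,"tx":0.096,"ty":0.008,"tz":0.328,"spin":0}
    - {"gripper":1,"tx":0.134,"ty":0.008,"tz":0.344,"spin":0}
    - {"gripper":1,"tx":0.17,"ty":0.008,"tz":0.366,"spin":0}
    - {"gripper":1,"tx":0.203,"ty":0.008,"tz":0.39,"spin":0}
    - {"gripper":1,"tx":0.232,"ty":0.008,"tz":0.42,"spin":0}
    - {"gripper":1,"tx":0.26,"ty":0.008,"tz":0.456,"spin":0}

```text
clock: 7.98
position: [516.7, 42.9, 113.6]
ee_rot: [-0.018, 1.0, -0.0, -0.0]
contact_force: [0.6, 0.5, -0.6]
gripper_width: 0.1
```

```bash
python3 - <<'E'
from h import *
st();grab('side','sd6');grab('scene','s6')
crop('s6',300,180,480,300,4,'s6c')
crop('sd6',260,230,400,390,4,'sd6c')
E
```

```text
t 7.97 world [516.7  42.9 113.6] jig [-25.8 -11.6 113.6] F [ 0.6  0.5 -0.6] w 0.1 ytool [-0.0362  0.9993] q6 -1.93
```

View pics/s6c.png

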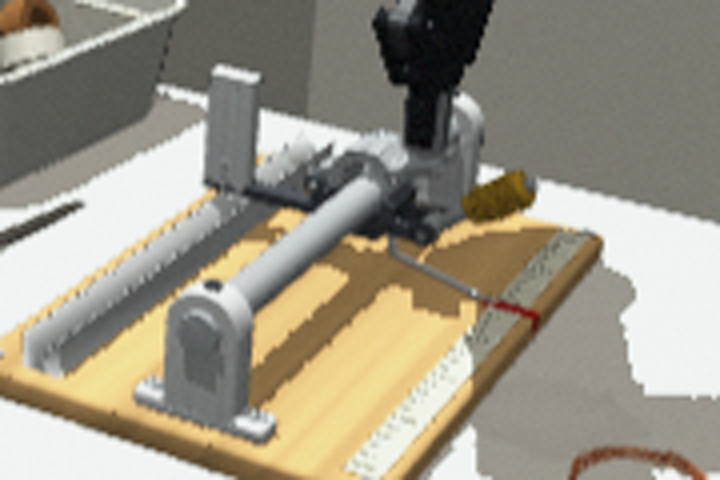

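View pics/sd6c.png

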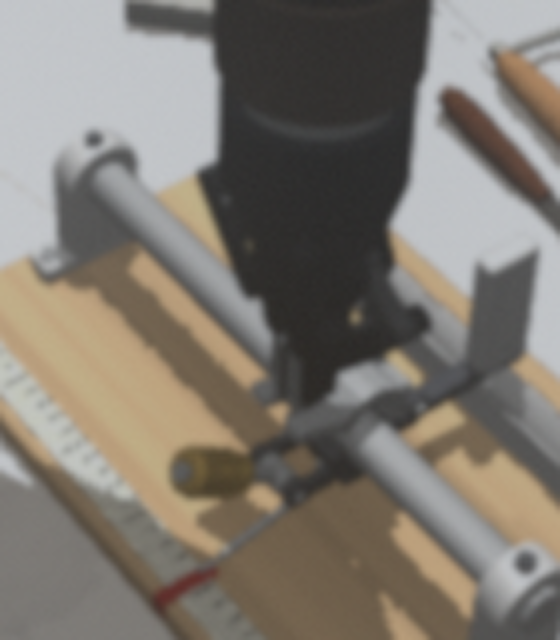

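Call:
play_rows:
  targets:
    - {"gripper":1,"tx":0.016,"ty":0,"tz":0.028,"spin":0}
    - {"gripper":1,"tx":0.032,"ty":0,"tz":0.056,"spin":0}
    - {"gripper":1,"tx":0.038,"ty":0,"tz":0.072,"spin":0}
    - {"gripper":1,"tx":0.038,"ty":0,"tz":0.08,"spin":0}
    - {"gripper":1,"tx":0.038,"ty":0,"tz":0.084,"spin":0}

```text
clock: 8.7
position: [507.6, 42.6, 93.2]
ee_rot: [-0.018, 1.0, -0.0, -0.0]
contact_force: [0.2, -0.6, 1.3]
gripper_width: -0.1
```

```bash
python3 - <<'E'
from h import *
st()
E
```

```text
t 8.7 world [507.6  42.6  93.2] jig [-34.8 -11.6  93.2] F [ 0.2 -0.6  1.3] w -0.1 ytool [-0.036   0.9994] q6 -1.94
```

Call:
play_rows:
  targets:
    - {"gripper":1,"tx":0,"ty":0,"tz":0.006,"spin":0}
    - {"gripper":1,"tx":0,"ty":0,"tz":0.01,"spin":0}
    - {"gripper":1,"tx":0,"ty":0,"tz":0.014,"spin":0}
    - {"gripper":1,"tx":0,"ty":0,"tz":0.014,"spin":0}

```text
clock: 9.2
position: [507.7, 42.6, 92.2]
ee_rot: [-0.019, 1.0, -0.0, 0.0]
contact_force: [-6.4, 1.5, 16.0]
gripper_width: -0.1
```

Call:
play_rows:
  targets:
    - {"gripper":1,"tx":0,"ty":0,"tz":-0.1,"spin":0}
    - {"gripper":1,"tx":0.05,"ty":0,"tz":-0.22,"spin":0}
    - {"gripper":1,"tx":0.2,"ty":0,"tz":-0.22,"spin":0}
    - {"gripper":1,"tx":0.332,"ty":0,"tz":-0.22,"spin":0}
    - {"gripper":1,"tx":0.332,"ty":0,"tz":-0.15,"spin":0}
    - {"gripper":1,"tx":0.332,"ty":0,"tz":-0.05,"spin":0}
    - {"gripper":1,"tx":0.332,"ty":0,"tz":-0.05,"spin":0}

```text
clock: 10.07
position: [423.7, 39.1, 101.3]
ee_rot: [-0.018, 1.0, -0.001, -0.002]
contact_force: [0.0, 0.0, 0.5]
gripper_width: -0.2
```

```bash
python3 - <<'E'
from h import *
st();grab('side','sd7');grab('scene','s7');grab('wrist','w7')
crop('s7',330,180,480,300,5,'s7c')
crop('sd7',260,230,400,390,4,'sd7c')
E
```

```text
t 10.07 world [423.7  39.1 101.3] jig [-118.8  -12.   101.3] F [0.  0.  0.5] w -0.2 ytool [-0.0359  0.9994] q6 -2.01
```

View pics/s7c.png

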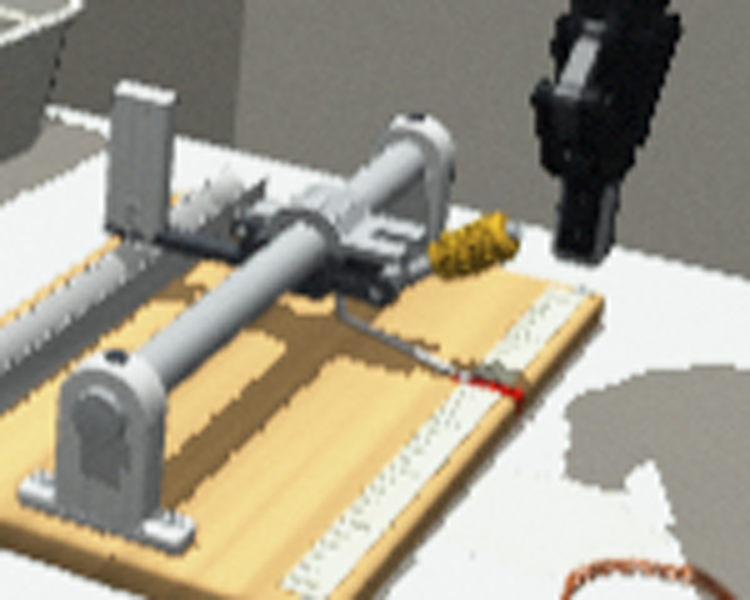

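View pics/sd7c.png

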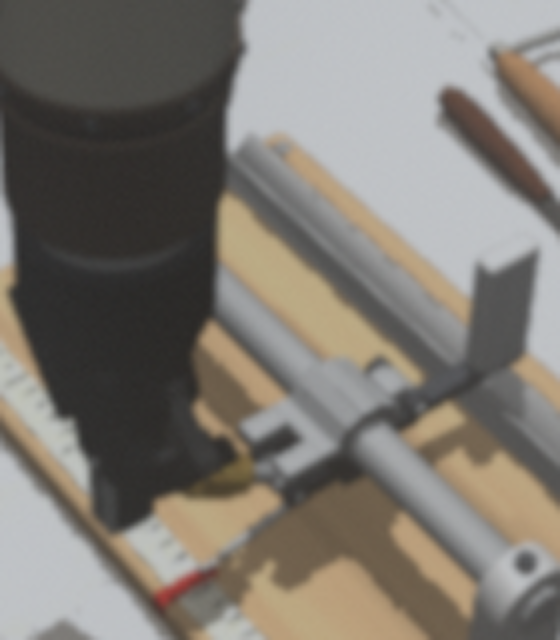

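View pics/w7.png

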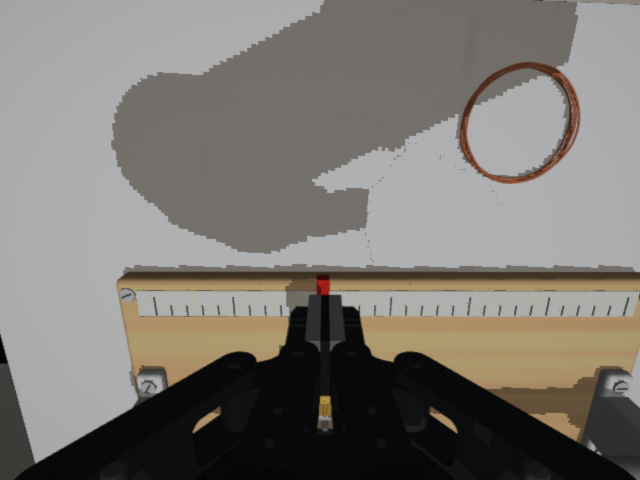

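Call:
play_rows:
  targets:
    - {"gripper":1,"tx":-0.04,"ty":0,"tz":0,"spin":0}
    - {"gripper":1,"tx":-0.07,"ty":0,"tz":0,"spin":0}
    - {"gripper":1,"tx":-0.1,"ty":0,"tz":0,"spin":0}
    - {"gripper":1,"tx":-0.13,"ty":0,"tz":0,"spin":0}
    - {"gripper":1,"tx":-0.155,"ty":0,"tz":0,"spin":0}
    - {"gripper":1,"tx":-0.18,"ty":0,"tz":0,"spin":0}
    - {"gripper":1,"tx":-0.2,"ty":0,"tz":0,"spin":0}
    - {"gripper":1,"tx":-0.215,"ty":0,"tz":0,"spin":0}
    - {"gripper":1,"tx":-0.227,"ty":0,"tz":0,"spin":0}
    - {"gripper":1,"tx":-0.235,"ty":0,"tz":0,"spin":0}
    - {"gripper":1,"tx":-0.235,"ty":0,"tz":0,"spin":0}

```text
clock: 11.6
position: [440.6, 28.6, 91.9]
ee_rot: [-0.01, 0.999, -0.012, -0.049]
contact_force: [-71.0, 4.7, 30.5]
gripper_width: 0.0
```

```bash
python3 - <<'E'
from h import *
st();grab('scene','s8');grab('side','sd8')
crop('s8',330,180,480,300,5,'s8c')
E
```

```text
t 11.6 world [440.6  28.6  91.9] jig [-102.3  -23.2   91.9] F [-71.    4.7  30.5] w 0.0 ytool [-0.0219  0.9995] q6 -1.96
```

View pics/s8c.png

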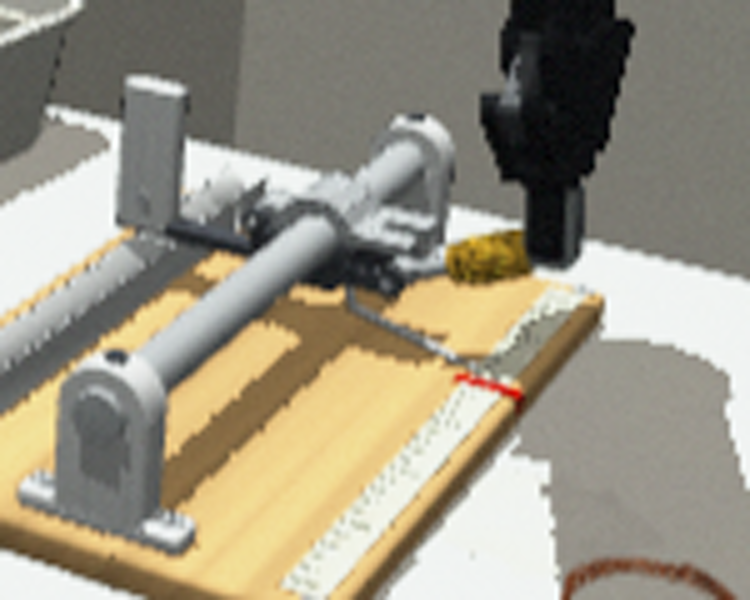

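Call:
play_rows:
  targets:
    - {"gripper":1,"tx":0.08,"ty":0,"tz":0,"spin":0}
    - {"gripper":1,"tx":0.16,"ty":0,"tz":0,"spin":0}
    - {"gripper":1,"tx":0.235,"ty":0,"tz":0,"spin":0}
    - {"gripper":1,"tx":0.235,"ty":0,"tz":-0.2,"spin":0}
    - {"gripper":1,"tx":0.235,"ty":0,"tz":-0.4,"spin":0}
    - {"gripper":1,"tx":0.235,"ty":0,"tz":-0.45,"spin":0}
    - {"gripper":1,"tx":0.235,"ty":0,"tz":-0.45,"spin":0}

```text
clock: 12.58
position: [425.2, 39.8, 215.4]
ee_rot: [-0.018, 1.0, 0.001, 0.001]
contact_force: [-1.1, -0.0, -0.2]
gripper_width: 0.0
```

```bash
python3 - <<'E'
from h import *
st();grab('scene','s9');grab('side','sd9');grab('wrist','w9')
crop('s9',330,180,480,300,5,'s9c')
crop('sd9',250,250,390,390,5,'sd9c')
E
```

```text
t 12.57 world [425.2  39.8 215.4] jig [-117.3  -11.4  215.4] F [-1.1 -0.  -0.2] w 0.0 ytool [-0.0357  0.9994] q6 -2.01
```

View pics/s9c.png

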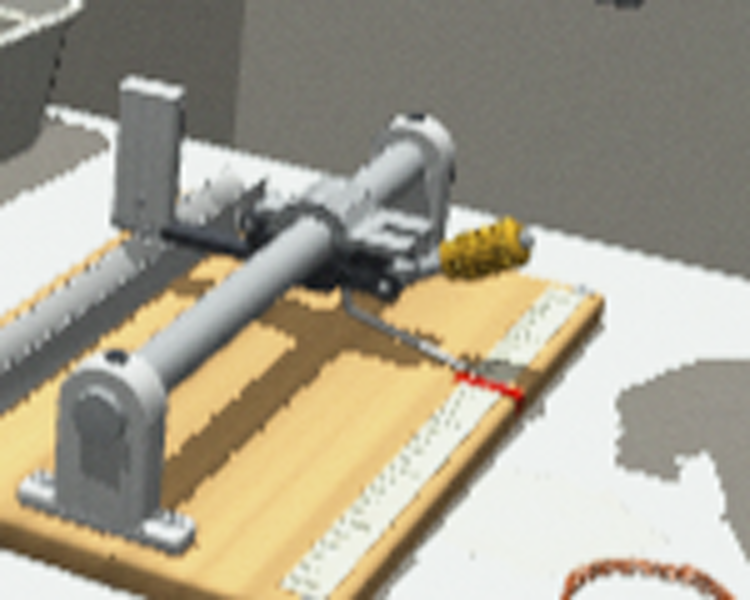

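View pics/sd9c.png

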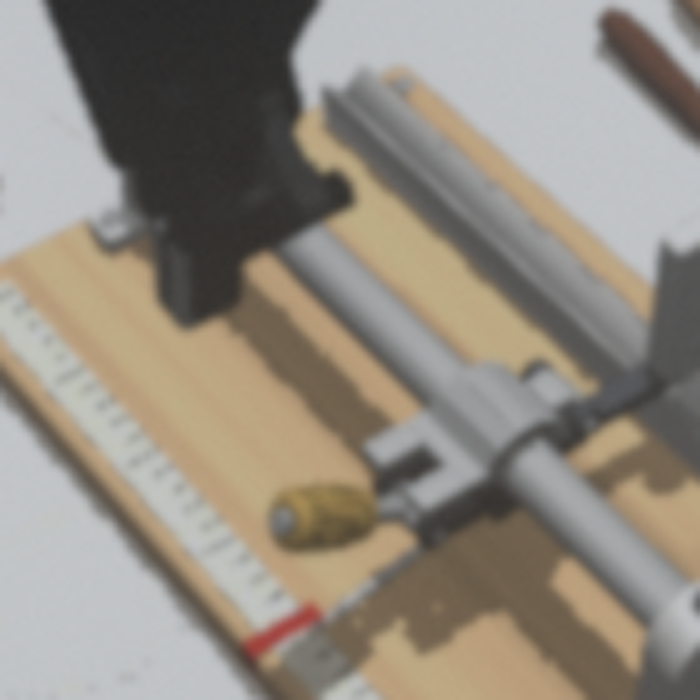

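View pics/w9.png

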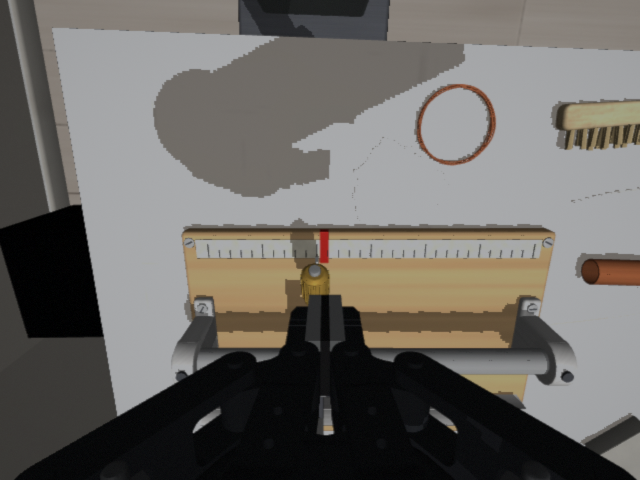

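```bash
python3 - <<'E'
from h import *
d=load('w9')
for p,z in [((324,247),18),((314.5,271),88),((314.5,271),None),((314.5,285),None),((182,377),90),((567,377),90)]:
    q=px2w(d,*p,z=z);print(p,w2j(q).round(1))
d=load('s9'); c=lambda x,y:(330+x/5,180+y/5)
for p in [(530,238),(520,220),(490,235),(455,255)]:
    q=px2w(d,*c(*p));print('scene nut',p,w2j(q).round(1))
d=load('sd9'); c=lambda x,y:(250+x/5,250+y/5)
for p in [(283,522),(300,500),(325,495),(355,500)]:
    q=px2w(d,*c(*p));print('side nut',p,w2j(q).round(1))
for p,z in [((330,612),22),((318,610),18),((247,650),18)]:
    q=px2w(d,*c(*p),z=z);print('side ptr/tape',p,w2j(q).round(1))
crop('sd9',290,350,350,390,12,'a'); crop('s9',400,235,440,265,16,'b')
E
```

```text
(324, 247) [-86.6 -11.5  18. ]
(314.5, 271) [-91.8 -18.4  88. ]
(314.5, 271) [-93.1 -18.3  91. ]
(314.5, 285) [-83.5 -18.3  94.5]
(182, 377) [  -0.3 -126.4   90. ]
(567, 377) [  0.2 185.   90. ]
scene nut (530, 238) [-93.4 -21.   88.6]
scene nut (520, 220) [ 127.  -800.3 -233.6]
scene nut (490, 235) [-78.8 -11.6  89.7]
scene nut (455, 255) [-65.9  -8.3  78.2]
side nut (283, 522) [-90.6 -20.8  89.8]
side nut (300, 500) [-83.5 -20.5  95.7]
side nut (325, 495) [-73.5 -20.8  91.5]
side nut (355, 500) [-62.8 -23.4  83.9]
side ptr/tape (330, 612) [-68.3 -18.   22. ]
side ptr/tape (318, 610) [-69.3 -12.4  18. ]
side ptr/tape (247, 650) [-99.3 -11.8  18. ]
```

View pics/a.png

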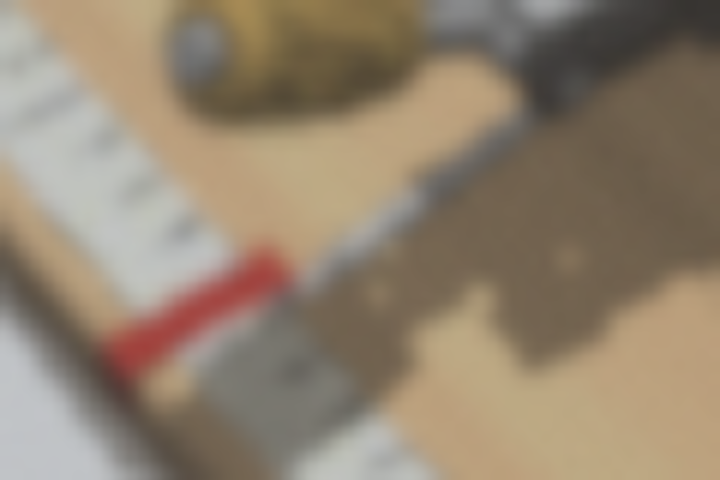

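View pics/b.png

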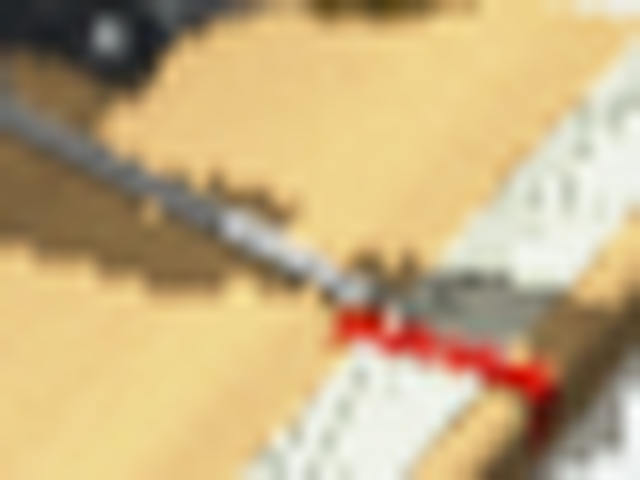

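Call:
play_rows:
  targets:
    - {"gripper":0,"tx":-0.147,"ty":-0.028,"tz":0,"spin":0}
    - {"gripper":0,"tx":-0.147,"ty":-0.028,"tz":0.2,"spin":0}
    - {"gripper":0,"tx":-0.147,"ty":-0.028,"tz":0.4,"spin":0}
    - {"gripper":0,"tx":-0.147,"ty":-0.028,"tz":0.5,"spin":0}
    - {"gripper":0,"tx":-0.147,"ty":-0.028,"tz":0.55,"spin":0}
    - {"gripper":0,"tx":-0.147,"ty":-0.028,"tz":0.55,"spin":0}

```text
clock: 13.48
position: [461.3, 33.7, 76.3]
ee_rot: [-0.018, 1.0, -0.001, -0.001]
contact_force: [0.4, 0.1, 0.1]
gripper_width: 42.6
```

```bash
python3 - <<'E'
from h import *
st();grab('scene','s10');grab('wrist','w10')
crop('s10',330,180,480,300,5,'s10c')
E
```

```text
t 13.47 world [461.3  33.7  76.3] jig [-81.5 -18.8  76.3] F [0.4 0.1 0.1] w 42.6 ytool [-0.0362  0.9993] q6 -1.96
```

View pics/s10c.png

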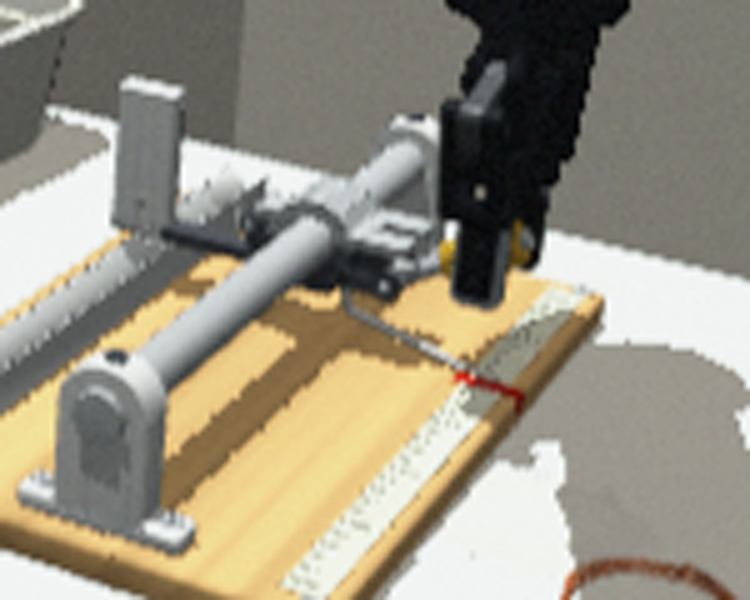

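View pics/w10.png

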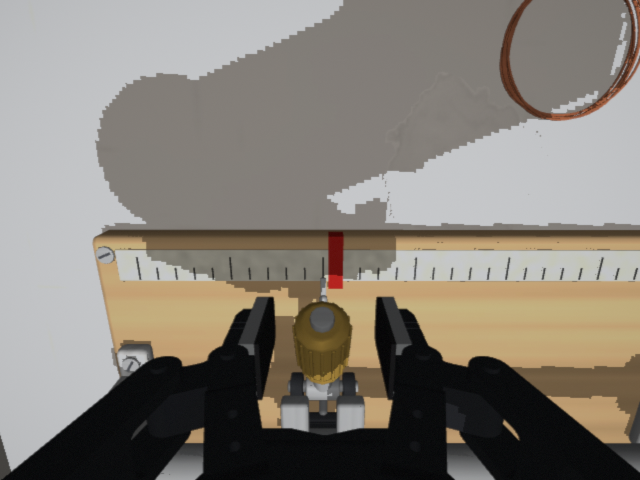

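Call:
play_rows:
  targets:
    - {"gripper":0.4,"tx":0,"ty":-0.002,"tz":0,"spin":0}
    - {"gripper":1,"tx":0,"ty":-0.002,"tz":0,"spin":0}
    - {"gripper":1,"tx":0,"ty":-0.002,"tz":0,"spin":0}
    - {"gripper":1,"tx":0,"ty":-0.002,"tz":0,"spin":0}
    - {"gripper":1,"tx":0,"ty":-0.002,"tz":0,"spin":0}

```text
clock: 14.2
position: [462.0, 33.4, 77.9]
ee_rot: [-0.018, 1.0, -0.0, 0.0]
contact_force: [-2.1, -3.0, 6.7]
gripper_width: 19.0
```

```bash
python3 - <<'E'
from h import *
st();grab('wrist','w11')
crop('w11',230,200,430,350,4,'w11c')
E
```

```text
t 14.2 world [462.   33.4  77.9] jig [-80.8 -19.2  77.9] F [-2.1 -3.   6.7] w 19.0 ytool [-0.0364  0.9993] q6 -1.96
```

View pics/w11c.png

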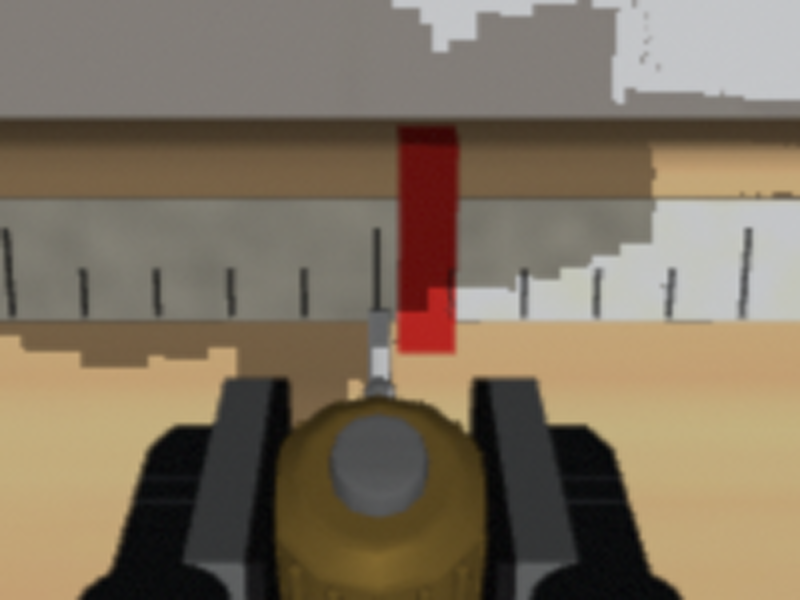

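Call:
play_rows:
  targets:
    - {"gripper":1,"tx":0,"ty":0.008,"tz":0,"spin":0}
    - {"gripper":1,"tx":0,"ty":0.018,"tz":0,"spin":0}
    - {"gripper":1,"tx":0,"ty":0.028,"tz":0,"spin":0}
    - {"gripper":1,"tx":0,"ty":0.029,"tz":0,"spin":0}
    - {"gripper":1,"tx":0,"ty":0.029,"tz":0,"spin":0}

```text
clock: 14.88
position: [461.7, 39.9, 77.8]
ee_rot: [-0.018, 1.0, -0.001, 0.0]
contact_force: [0.2, -6.8, 5.8]
gripper_width: 18.7
```

```bash
python3 - <<'E'
from h import *
st();grab('wrist','w12')
crop('w12',230,200,430,350,4,'w12c')
E
```

```text
t 14.88 world [461.7  39.9  77.8] jig [-80.9 -12.7  77.8] F [ 0.2 -6.8  5.8] w 18.7 ytool [-0.0363  0.9993] q6 -1.97
```

View pics/w12c.png

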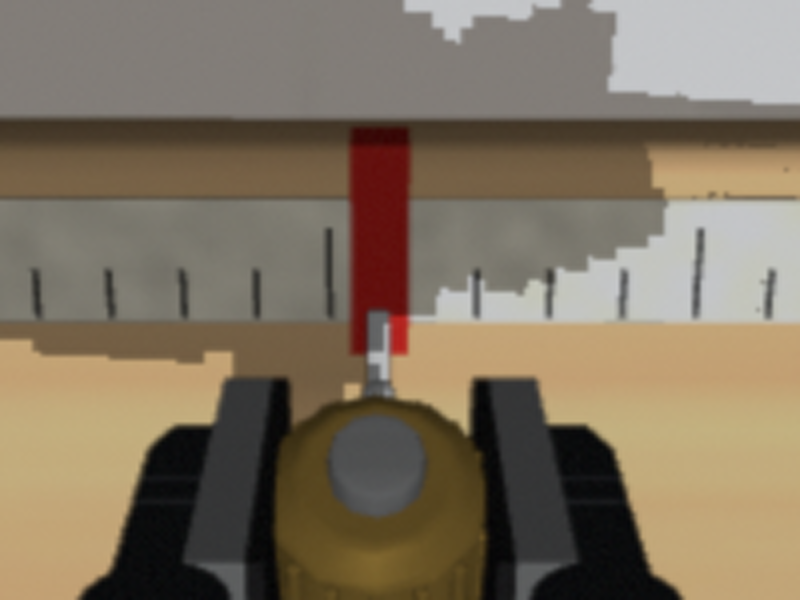

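Call:
play_rows:
  targets:
    - {"gripper":1,"tx":-0.014,"ty":-0.003,"tz":-0.02,"spin":0}
    - {"gripper":1,"tx":-0.03,"ty":-0.003,"tz":-0.038,"spin":0}
    - {"gripper":1,"tx":-0.045,"ty":-0.003,"tz":-0.052,"spin":0}
    - {"gripper":1,"tx":-0.062,"ty":-0.003,"tz":-0.064,"spin":0}
    - {"gripper":1,"tx":-0.08,"ty":-0.003,"tz":-0.075,"spin":0}
    - {"gripper":1,"tx":-0.099,"ty":-0.003,"tz":-0.084,"spin":0}
    - {"gripper":1,"tx":-0.118,"ty":-0.003,"tz":-0.091,"spin":0}
    - {"gripper":1,"tx":-0.138,"ty":-0.003,"tz":-0.097,"spin":0}
    - {"gripper":1,"tx":-0.138,"ty":-0.003,"tz":-0.097,"spin":0}

```text
clock: 16.05
position: [492.4, 40.5, 100.8]
ee_rot: [-0.018, 1.0, -0.001, -0.004]
contact_force: [-9.4, 2.0, -3.5]
gripper_width: 18.7
```

```bash
python3 - <<'E'
from h import *
st();grab('scene','s13');grab('wrist','w13')
crop('s13',330,180,480,300,5,'s13c')
E
```

```text
t 16.05 world [492.4  40.5 100.8] jig [-50.1 -13.1 100.8] F [-9.4  2.  -3.5] w 18.7 ytool [-0.0355  0.9994] q6 -1.94
```

View pics/s13c.png

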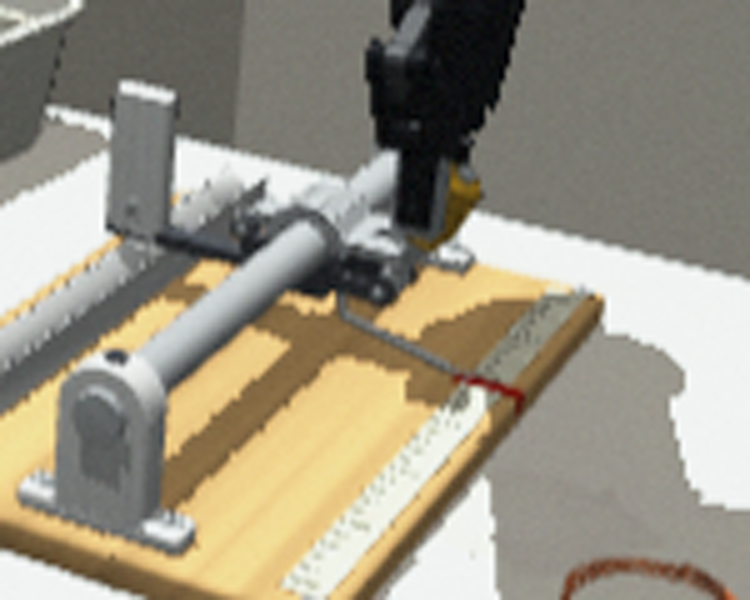

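View pics/w13.png

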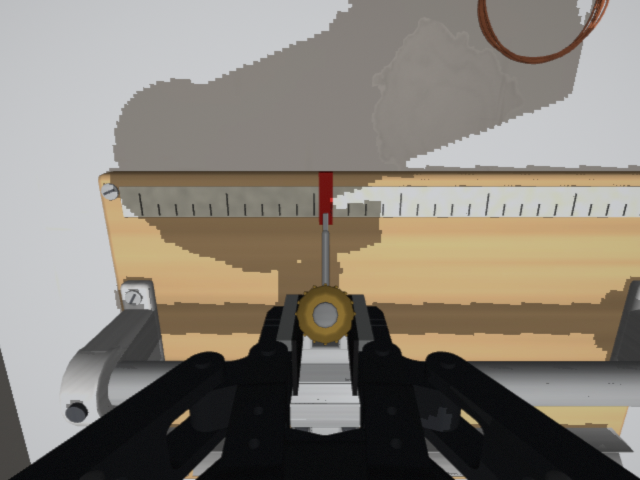

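Call:
play_rows:
  targets:
    - {"gripper":1,"tx":-0.015,"ty":0,"tz":-0.004,"spin":0}
    - {"gripper":1,"tx":-0.03,"ty":0,"tz":-0.006,"spin":0}
    - {"gripper":1,"tx":-0.042,"ty":0,"tz":-0.007,"spin":0}
    - {"gripper":1,"tx":-0.042,"ty":0,"tz":-0.007,"spin":0}

```text
clock: 16.65
position: [502.5, 40.9, 102.8]
ee_rot: [-0.018, 1.0, -0.001, -0.005]
contact_force: [-10.5, 2.8, -1.9]
gripper_width: 18.3
```

```bash
python3 - <<'E'
from h import *
st();grab('scene','s14');grab('wrist','w14')
crop('s14',330,180,480,300,5,'s14c')
E
```

```text
t 16.65 world [502.5  40.9 102.8] jig [-40.  -13.1 102.8] F [-10.5   2.8  -1.9] w 18.3 ytool [-0.0356  0.9994] q6 -1.94
```

View pics/s14c.png

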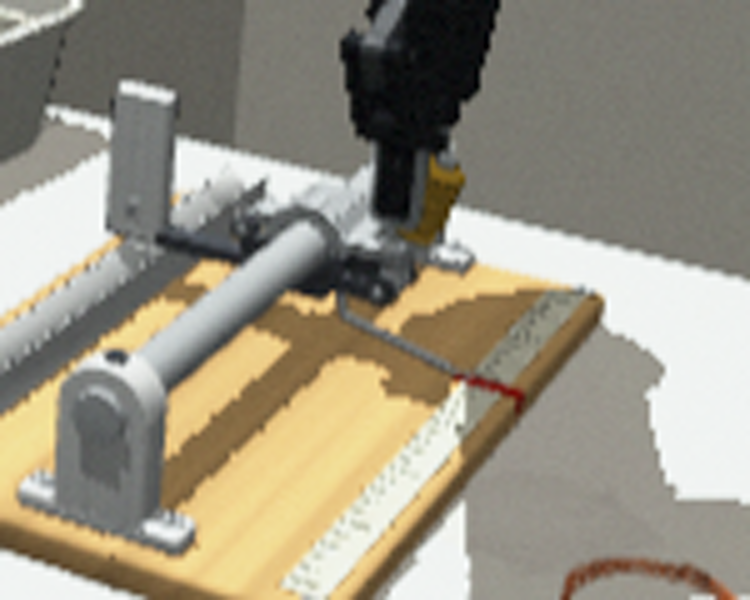

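View pics/w14.png

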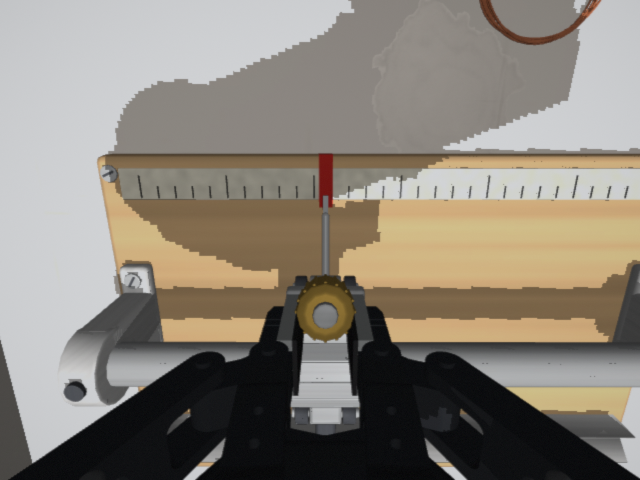

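Call:
play_rows:
  targets:
    - {"gripper":0.2,"tx":0.0,"ty":0,"tz":0,"spin":0}
    - {"gripper":0,"tx":0.0,"ty":0,"tz":0,"spin":0}
    - {"gripper":0,"tx":0,"ty":0,"tz":0,"spin":0}
    - {"gripper":0,"tx":0,"ty":0,"tz":-0.1,"spin":0}
    - {"gripper":0,"tx":0,"ty":0,"tz":-0.22,"spin":0}
    - {"gripper":1,"tx":0.1,"ty":0,"tz":-0.22,"spin":0}
    - {"gripper":1,"tx":0.216,"ty":0,"tz":-0.22,"spin":0}
    - {"gripper":1,"tx":0.216,"ty":0,"tz":-0.2,"spin":0}
    - {"gripper":1,"tx":0.216,"ty":0,"tz":-0.2,"spin":0}

```text
clock: 17.88
position: [453.4, 39.8, 153.6]
ee_rot: [-0.018, 1.0, 0.0, 0.001]
contact_force: [0.2, -0.1, 0.2]
gripper_width: 0.1
```

```bash
python3 - <<'E'
from h import *
st();grab('scene','s15');grab('wrist','w15')
crop('s15',330,180,480,300,5,'s15c')
d=load('s15'); c=lambda x,y:(330+x/5,180+y/5)
E
```

```text
t 17.88 world [453.4  39.8 153.6] jig [-89.1 -12.4 153.6] F [ 0.2 -0.1  0.2] w 0.1 ytool [-0.0365  0.9993] q6 -1.98
```

View pics/s15c.png

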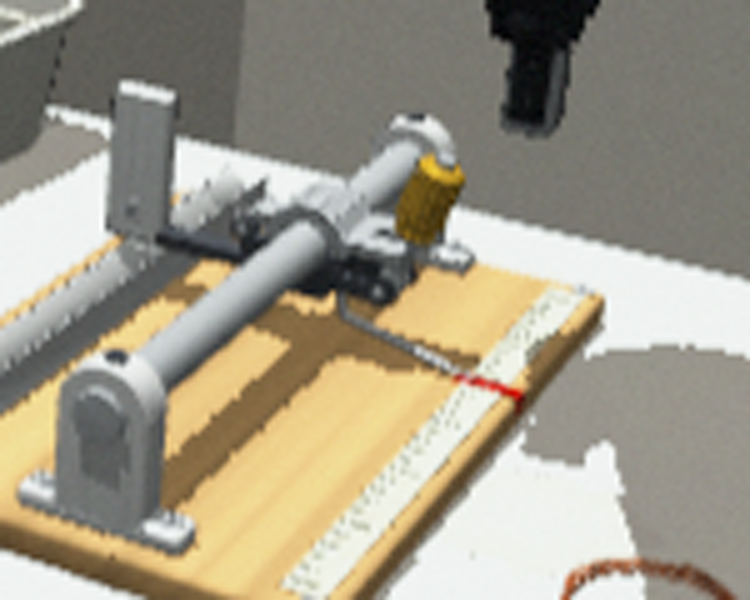

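View pics/w15.png

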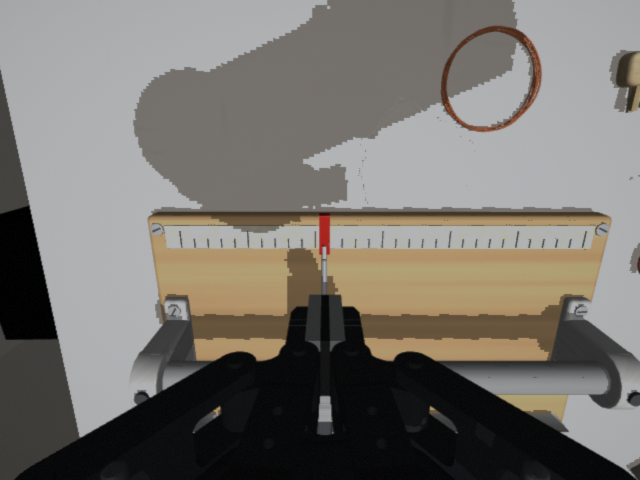

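Call:
play_rows:
  targets:
    - {"gripper":1,"tx":0,"ty":0,"tz":0.1,"spin":0}
    - {"gripper":1,"tx":0,"ty":0,"tz":0.17,"spin":0}
    - {"gripper":1,"tx":-0.03,"ty":0,"tz":0.17,"spin":0}
    - {"gripper":1,"tx":-0.055,"ty":0,"tz":0.17,"spin":0}
    - {"gripper":1,"tx":-0.075,"ty":0,"tz":0.17,"spin":0}
    - {"gripper":1,"tx":-0.09,"ty":0,"tz":0.17,"spin":0}
    - {"gripper":1,"tx":-0.102,"ty":0,"tz":0.17,"spin":0}
    - {"gripper":1,"tx":-0.112,"ty":0,"tz":0.17,"spin":0}
    - {"gripper":1,"tx":-0.112,"ty":0,"tz":0.17,"spin":0}

```text
clock: 19.1
position: [480.8, 40.7, 110.9]
ee_rot: [-0.018, 1.0, 0.0, 0.0]
contact_force: [0.1, -0.1, -1.3]
gripper_width: 0.1
```

```bash
python3 - <<'E'
from h import *
st();grab('scene','s16')
crop('s16',330,180,480,300,5,'s16c')
E
```

```text
t 19.1 world [480.8  40.7 110.9] jig [-61.7 -12.5 110.9] F [ 0.1 -0.1 -1.3] w 0.1 ytool [-0.0361  0.9993] q6 -1.96
```

View pics/s16c.png

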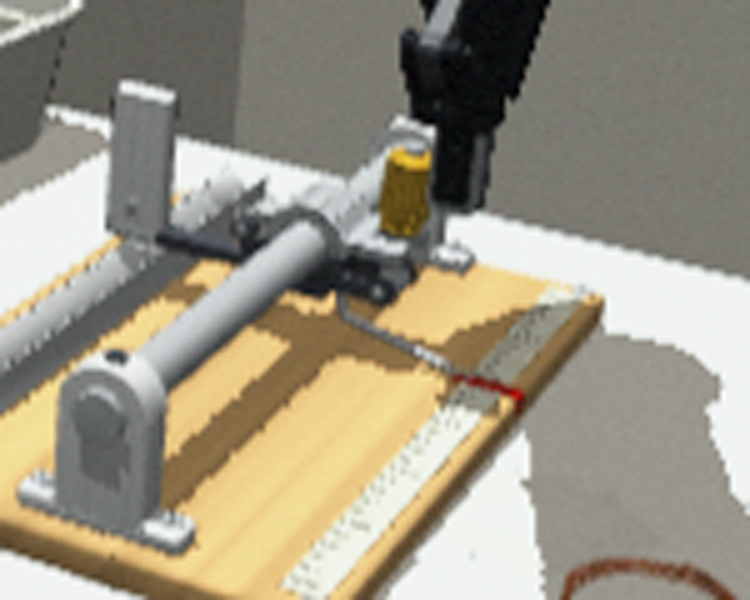

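Call:
play_rows:
  targets:
    - {"gripper":1,"tx":-0.008,"ty":0,"tz":0,"spin":0}
    - {"gripper":1,"tx":-0.014,"ty":0,"tz":0,"spin":0}
    - {"gripper":1,"tx":-0.018,"ty":0,"tz":0,"spin":0}
    - {"gripper":1,"tx":-0.018,"ty":0,"tz":0,"spin":0}

```text
clock: 19.65
position: [484.2, 40.6, 110.7]
ee_rot: [-0.018, 1.0, -0.0, -0.001]
contact_force: [-3.7, 0.4, 3.0]
gripper_width: -0.3
```

Call:
play_rows:
  targets:
    - {"gripper":1,"tx":-0.004,"ty":0,"tz":0,"spin":0}
    - {"gripper":1,"tx":-0.006,"ty":0,"tz":0,"spin":0}
    - {"gripper":1,"tx":-0.006,"ty":0,"tz":0,"spin":0}

```text
clock: 20.02
position: [484.4, 40.5, 110.6]
ee_rot: [-0.018, 1.0, -0.0, -0.002]
contact_force: [-8.2, 1.8, 6.9]
gripper_width: 0.2
```

```bash
python3 - <<'E'
from h import *
st()
E
```

```text
t 20.02 world [484.4  40.5 110.6] jig [-58.1 -12.9 110.6] F [-8.2  1.8  6.9] w 0.2 ytool [-0.0356  0.9994] q6 -1.95
```

Call:
play_rows:
  targets:
    - {"gripper":1,"tx":0.06,"ty":0,"tz":0,"spin":0}
    - {"gripper":1,"tx":0.12,"ty":0,"tz":0,"spin":0}
    - {"gripper":0,"tx":0.12,"ty":0,"tz":-0.2,"spin":0}
    - {"gripper":-0.4,"tx":0.12,"ty":0,"tz":-0.4,"spin":0}
    - {"gripper":-0.5,"tx":0.12,"ty":0,"tz":-0.56,"spin":0}
    - {"gripper":-0.5,"tx":0.12,"ty":0,"tz":-0.56,"spin":0}

```text
clock: 20.78
position: [457.9, 40.4, 254.3]
ee_rot: [-0.018, 1.0, 0.002, 0.004]
contact_force: [0.2, 0.4, 0.2]
gripper_width: 63.7
```

```bash
python3 - <<'E'
from h import *
st();grab('scene','s17');grab('wrist','w17');grab('side','sd17')
crop('s17',330,180,480,300,5,'s17c')
crop('sd17',185,220,260,300,8,'sd17t'); crop('s17',280,290,390,390,6,'s17t')
crop('sd17',250,250,390,390,5,'sd17c')
E
```

```text
t 20.77 world [457.9  40.4 254.3] jig [-84.6 -12.  254.3] F [0.2 0.4 0.2] w 63.7 ytool [-0.0368  0.9993] q6 -1.98
```

View pics/s17c.png

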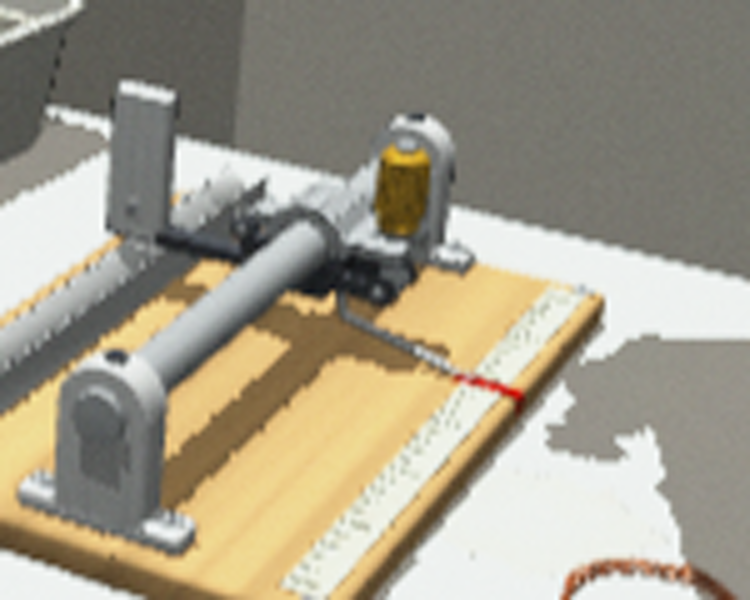

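View pics/sd17c.png

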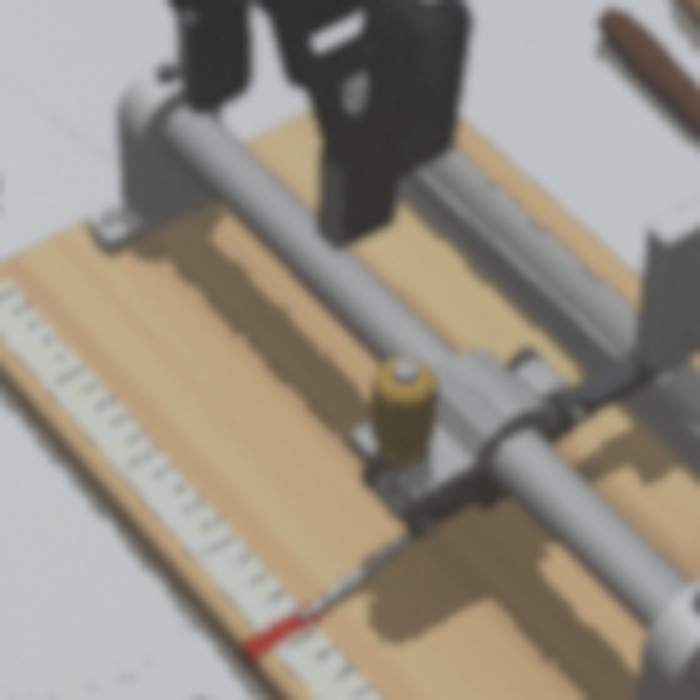

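View pics/w17.png

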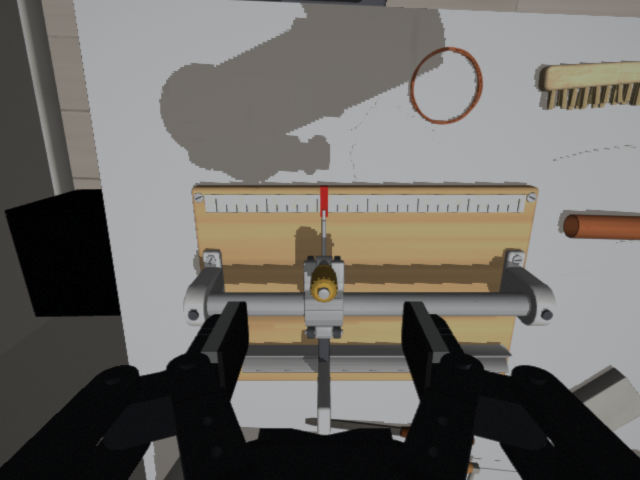

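View pics/s17t.png

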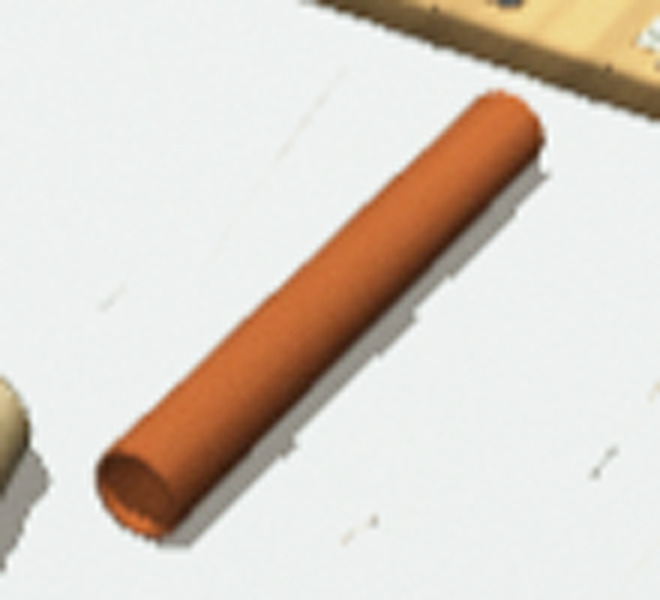

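View pics/sd17t.png

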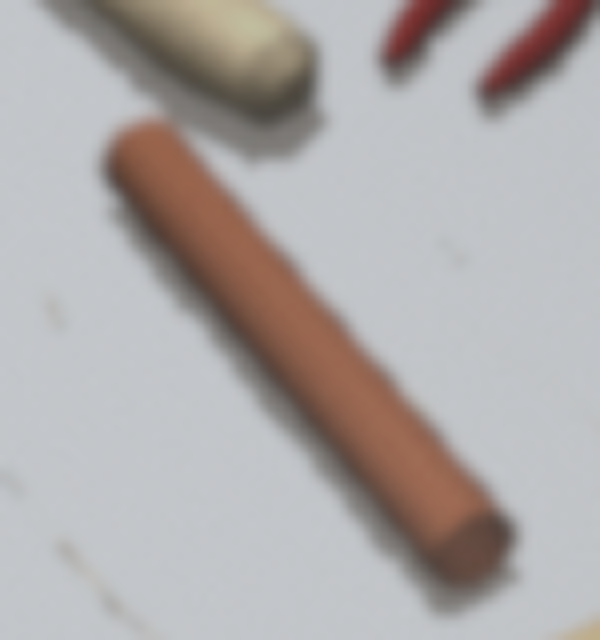

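```bash
python3 - <<'E'
from h import *
d=load('s17'); c=lambda x,y:(280+x/6,290+y/6)
a=px2w(d,*c(518,120),z=12.5);b=px2w(d,*c(138,495),z=12.5);print('scene',a.round(1),b.round(1),np.linalg.norm(a-b),((a+b)/2).round(1),np.degrees(np.arctan2(*(b-a)[:2])))
d=load('sd17'); c=lambda x,y:(185+x/8,220+y/8)
a=px2w(d,*c(468,548),z=12.5);b=px2w(d,*c(140,152),z=12.5);print('side',a.round(1),b.round(1),np.linalg.norm(a-b),((a+b)/2).round(1),np.degrees(np.arctan2(*(b-a)[:2])))
d=load('w17')
a=px2w(d,571,226,z=12.5);print('w',a.round(1))
for t,lo in (('s17',None),('sd17',None)):
    d=load(t);im=cv2.cvtColor(d['frame'],cv2.COLOR_RGB2HSV)
    m=(im[...,0]<14)&(im[...,1]>90)&(d['depth']>0)
    v,u=np.nonzero(m);P=np.array([px2w(d,x,y,depth=d['depth'][y,x]) for x,y in zip(u,v)])
    k=(P[:,2]>3)&(P[:,2]<32)&(P[:,0]>420)&(P[:,0]<560)&(P[:,1]>270)&(P[:,1]<520);P=P[k];top=P[P[:,2]>np.percentile(P[:,2],60)]
    mu=top[:,:2].mean(0);U=np.linalg.svd(top[:,:2]-mu)[2][0];s=(P[:,:2]-mu)@U
    print(t,len(P),mu.round(1),U.round(3),np.percentile(s,[0.5,99.5]).round(1),np.percentile(P[:,2],98))
E
```

```text
scene [472.2 290.1  12.5] [471.2 484.6  12.5] 194.51812291988597 [471.7 387.4  12.5] -0.2994685751716558
side [474.4 296.8  12.5] [474.6 486.   12.5] 189.23583448979477 [474.5 391.4  12.5] 0.04748516692296185
w [473.3 296.2  12.5]
s17 1436 [471.9 401.7] [-0.009  1.   ] [-103.4   98.5] 25.893355284411378
sd17 588 [472.8 382.3] [ 0.002 -1.   ] [-109.1   86.4] 28.17883419144211
```

Call:
play_rows:
  targets:
    - {"gripper":-0.5,"tx":-0.02,"ty":0.2,"tz":0,"spin":-0.2}
    - {"gripper":-0.5,"tx":-0.04,"ty":0.4,"tz":0,"spin":-0.4}
    - {"gripper":-0.5,"tx":-0.057,"ty":0.6,"tz":0,"spin":-0.6}
    - {"gripper":-0.5,"tx":-0.057,"ty":0.7,"tz":0,"spin":-0.8}
    - {"gripper":-0.5,"tx":-0.057,"ty":0.7,"tz":0,"spin":-0.977}
    - {"gripper":-0.5,"tx":-0.057,"ty":0.7,"tz":0,"spin":-0.977}

```text
clock: 21.68
position: [463.7, 215.1, 249.0]
ee_rot: [-0.391, 0.921, -0.001, -0.002]
contact_force: [-0.4, -1.1, -1.3]
gripper_width: 63.8
```

```bash
cat >> h.py <<'E'
def plan(tgt,yvec=None):
    s=read_state();M=R.from_quat(s['ee_rot']).as_matrix();d=(M.T@(np.array(tgt)-s['position']))/250
    print('tx ty tz',d.round(3))
    if yvec is not None:
        y=M.T@np.r_[yvec,0]; a=np.arctan2(-y[0],y[1]); print('spin',round(a/(np.pi/4),3))
E
python3 - <<'E'
from h import *
st();plan((473.5,391,140),(-1,0))
E
```

```text
t 21.68 world [463.7 215.1 249. ] jig [-72.3 162.3 249. ] F [-0.4 -1.1 -1.3] w 63.8 ytool [-0.719  0.695] q6 -1.52
tx ty tz [-0.535  0.461  0.434]
spin -0.978
```

Call:
play_rows:
  targets:
    - {"gripper":-0.5,"tx":-0.15,"ty":0.13,"tz":0,"spin":-0.2}
    - {"gripper":-0.5,"tx":-0.3,"ty":0.26,"tz":0.1,"spin":-0.4}
    - {"gripper":-0.5,"tx":-0.45,"ty":0.39,"tz":0.2,"spin":-0.6}
    - {"gripper":-0.5,"tx":-0.535,"ty":0.461,"tz":0.3,"spin":-0.8}
    - {"gripper":-0.5,"tx":-0.535,"ty":0.461,"tz":0.434,"spin":-0.978}
    - {"gripper":-0.5,"tx":-0.535,"ty":0.461,"tz":0.434,"spin":-0.978}
    - {"gripper":-0.5,"tx":-0.535,"ty":0.461,"tz":0.434,"spin":-0.978}

```text
clock: 22.55
position: [475.0, 391.3, 143.2]
ee_rot: [-0.706, 0.708, -0.0, 0.001]
contact_force: [-0.1, 0.3, 0.2]
gripper_width: 64.1
```

```bash
python3 - <<'E'
from h import *
st();grab('wrist','w18');plan((473.5,391,18),(-1,0))
E
```

```text
t 22.55 world [475.  391.3 143.2] jig [-54.6 338.  143.2] F [-0.1  0.3  0.2] w 64.1 ytool [-1.      0.0025] q6 -0.96
tx ty tz [0.003 0.008 0.503]
spin -0.002
```

View pics/w18.png

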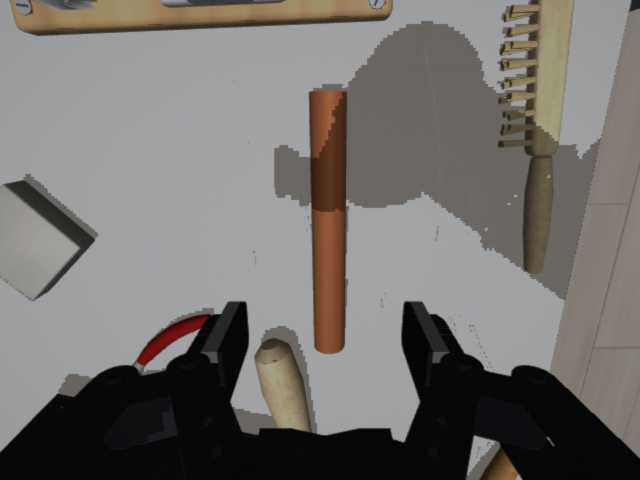

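```bash
python3 - <<'E'
from h import *
d=load('w18')
for p,z in [((329,92),12.5),((330,351),12.5),((273,345),20),((205,318),8),((328,220),25)]: print(p,px2w(d,*p,z=z).round(1))
print(w2px(d,(475,391,12)))
E
```

```text
(329, 92) [472.  296.   12.5]
(330, 351) [471.  492.   12.5]
(273, 345) [515.9 481.2  20. ]
(205, 318) [571.2 464.1   8. ]
(328, 220) [472.8 378.6  25. ]
[324.81017496 231.86803122]
```

Call:
play_rows:
  targets:
    - {"gripper":-0.3,"tx":-0.003,"ty":0.01,"tz":0.2,"spin":0}
    - {"gripper":-0.2,"tx":-0.003,"ty":0.01,"tz":0.4,"spin":0}
    - {"gripper":-0.1,"tx":-0.003,"ty":0.01,"tz":0.48,"spin":0}
    - {"gripper":0,"tx":-0.003,"ty":0.01,"tz":0.507,"spin":0}
    - {"gripper":0.2,"tx":-0.003,"ty":0.01,"tz":0.507,"spin":0}
    - {"gripper":0.4,"tx":-0.003,"ty":0.01,"tz":0.507,"spin":0}
    - {"gripper":1,"tx":-0.003,"ty":0.01,"tz":0.507,"spin":0}
    - {"gripper":1,"tx":-0.003,"ty":0.01,"tz":0.507,"spin":0}
    - {"gripper":1,"tx":-0.003,"ty":0.01,"tz":0.507,"spin":0}

```text
clock: 23.72
position: [472.7, 393.1, 17.6]
ee_rot: [0.708, -0.707, -0.0, -0.002]
contact_force: [-1.1, -0.5, 6.6]
gripper_width: 22.8
```

Call:
play_rows:
  targets:
    - {"gripper":1,"tx":0,"ty":0,"tz":-0.05,"spin":0}
    - {"gripper":1,"tx":0,"ty":0,"tz":-0.2,"spin":0}
    - {"gripper":1,"tx":0,"ty":0,"tz":-0.4,"spin":0}
    - {"gripper":1,"tx":0,"ty":0,"tz":-0.65,"spin":0}
    - {"gripper":1,"tx":0,"ty":0,"tz":-0.75,"spin":0}
    - {"gripper":1,"tx":0,"ty":0,"tz":-0.75,"spin":0}

```text
clock: 24.48
position: [472.2, 392.9, 205.7]
ee_rot: [0.707, -0.707, -0.001, -0.003]
contact_force: [0.5, 0.0, -2.2]
gripper_width: 22.5
```

```bash
python3 - <<'E'
from h import *
st();grab('wrist','w19');grab('scene','s19')
E
```

```text
t 24.48 world [472.2 392.9 205.7] jig [-57.3 339.7 205.7] F [ 0.5  0.  -2.2] w 22.5 ytool [-1.e+00 -6.e-04] q6 -0.96
```

View pics/w19.png

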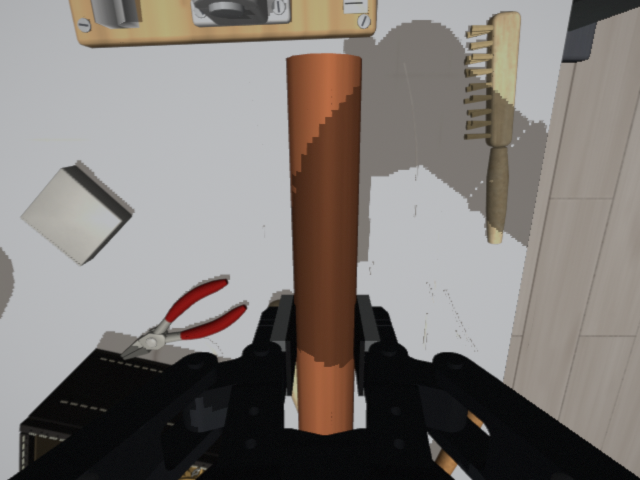

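View pics/s19.png

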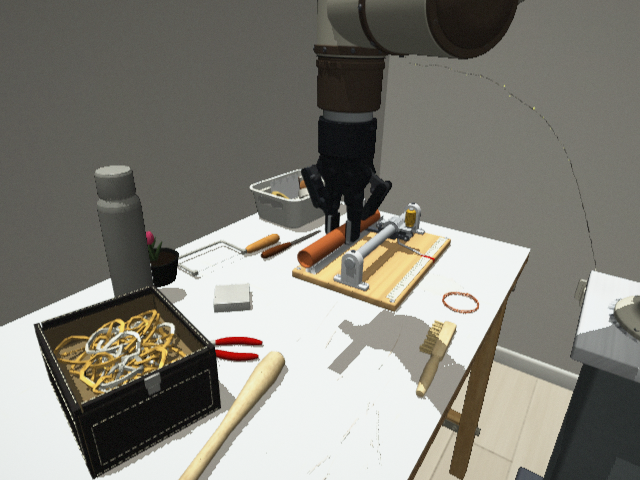

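```bash
python3 - <<'E'
from h import *
d=load('w19')
print(px2w(d,324,58,z=213).round(1),px2w(d,324,60).round(1))
d=load('wrist0');print(px2w(d,140,310).round(1),px2w(d,120,150).round(1))
d=load('scene0')
print(j2w((90,-130,200)),j2w((90,-116,60)))
plan((472,150,200)); plan(j2w((90,-130,200)))
E
```

```text
[472.5 297.1 213. ] [472.5 297.6 212.6]
[783.7  78.1  86. ] [777.5 -56.6  86.7]
[636.74730462 -71.08178489 200.        ] [636.2294228 -57.0913668  60.       ]
tx ty tz [ 0.966 -0.005  0.008]
tx ty tz [ 1.85  -0.663  0.007]
```

Call:
play_rows:
  targets:
    - {"gripper":1,"tx":0.1,"ty":-0.04,"tz":0,"spin":-0.01}
    - {"gripper":1,"tx":0.28,"ty":-0.12,"tz":0,"spin":-0.03}
    - {"gripper":1,"tx":0.46,"ty":-0.2,"tz":0,"spin":-0.047}
    - {"gripper":1,"tx":0.64,"ty":-0.28,"tz":0,"spin":-0.047}
    - {"gripper":1,"tx":0.82,"ty":-0.36,"tz":0,"spin":-0.047}
    - {"gripper":1,"tx":0.95,"ty":-0.42,"tz":0,"spin":-0.047}
    - {"gripper":1,"tx":0.95,"ty":-0.42,"tz":0,"spin":-0.047}

```text
clock: 25.45
position: [576.5, 152.0, 200.1]
ee_rot: [0.719, -0.695, -0.001, 0.003]
contact_force: [-0.3, -0.1, -2.2]
gripper_width: 22.8
```

```bash
python3 - <<'E'
from h import *
st(); plan(j2w((90,-122,200)),-ex)
E
```

```text
t 25.45 world [576.5 152.  200.1] jig [ 38.1  95.2 200.1] F [-0.3 -0.1 -2.2] w 22.8 ytool [-0.9994 -0.0335] q6 -0.5
tx ty tz [ 0.868 -0.211  0.001]
spin -0.004
```

Call:
play_rows:
  targets:
    - {"gripper":1,"tx":0.15,"ty":-0.04,"tz":0,"spin":-0.004}
    - {"gripper":1,"tx":0.33,"ty":-0.09,"tz":0,"spin":-0.004}
    - {"gripper":1,"tx":0.51,"ty":-0.13,"tz":0,"spin":-0.004}
    - {"gripper":1,"tx":0.69,"ty":-0.18,"tz":0,"spin":-0.004}
    - {"gripper":1,"tx":0.82,"ty":-0.211,"tz":0,"spin":-0.004}
    - {"gripper":1,"tx":0.868,"ty":-0.211,"tz":0,"spin":-0.004}
    - {"gripper":1,"tx":0.868,"ty":-0.211,"tz":0.2,"spin":-0.004}
    - {"gripper":1,"tx":0.868,"ty":-0.211,"tz":0.4,"spin":-0.004}
    - {"gripper":1,"tx":0.868,"ty":-0.211,"tz":0.48,"spin":-0.004}
    - {"gripper":1,"tx":0.868,"ty":-0.211,"tz":0.48,"spin":-0.004}

```text
clock: 26.7
position: [635.8, -59.1, 80.0]
ee_rot: [0.722, -0.692, -0.002, 0.003]
contact_force: [0.0, 0.2, -1.7]
gripper_width: 22.9
```

```bash
python3 - <<'E'
from h import *
st(); grab('wrist','w20');grab('scene','s20');grab('side','sd20')
crop('s20',290,180,480,300,4,'s20c');crop('sd20',300,230,460,400,4,'sd20c')
E
```

```text
t 26.7 world [635.8 -59.1  80. ] jig [  89.5 -118.    80. ] F [ 0.   0.2 -1.7] w 22.9 ytool [-0.9991 -0.0419] q6 -0.12
```

View pics/w20.png

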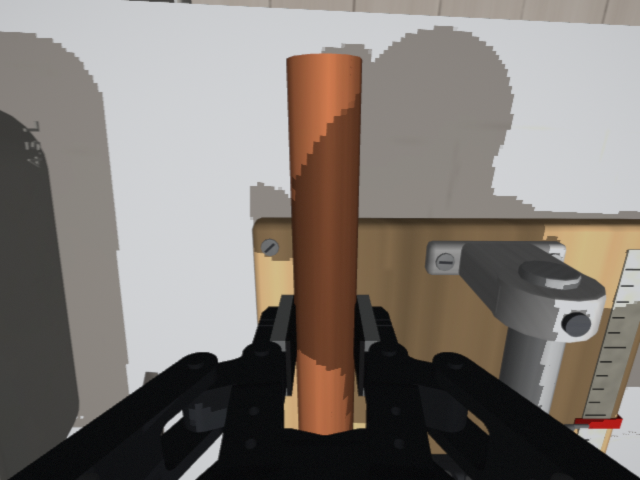

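View pics/s20c.png

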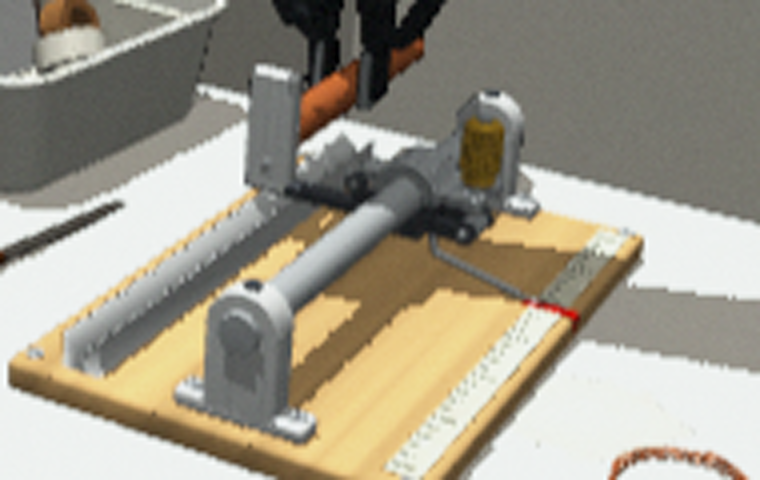

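View pics/sd20c.png

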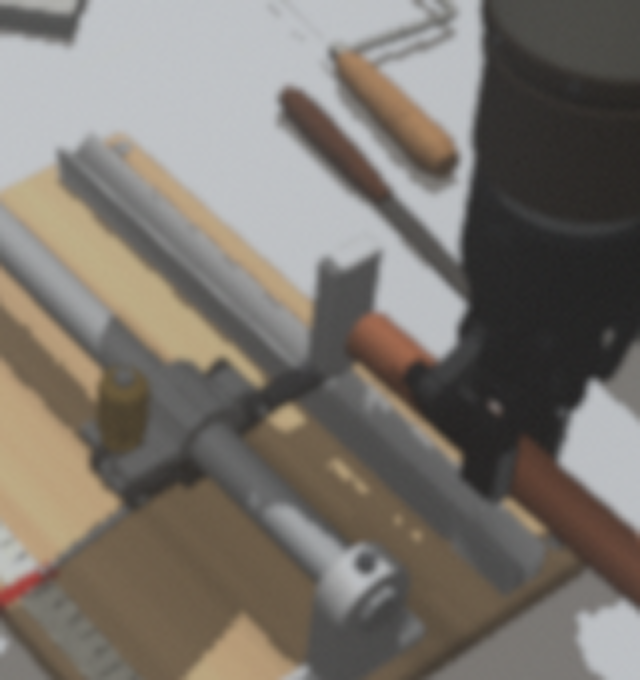

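Call:
play_rows:
  targets:
    - {"gripper":1,"tx":0,"ty":-0.002,"tz":0.05,"spin":0.004}
    - {"gripper":1,"tx":0,"ty":-0.002,"tz":0.09,"spin":0.004}
    - {"gripper":1,"tx":0,"ty":-0.002,"tz":0.1,"spin":0.004}
    - {"gripper":1,"tx":0,"ty":-0.002,"tz":0.108,"spin":0.004}
    - {"gripper":1,"tx":0,"ty":-0.002,"tz":0.112,"spin":0.004}
    - {"gripper":1,"tx":0,"ty":-0.002,"tz":0.112,"spin":0.004}

```text
clock: 27.6
position: [638.5, -60.1, 55.2]
ee_rot: [0.72, -0.694, 0.0, -0.0]
contact_force: [0.2, 0.2, -1.5]
gripper_width: 22.7
```

```bash
python3 - <<'E'
from h import *
st(); grab('side','sd21')
crop('sd21',350,280,450,390,6,'sd21c')
E
```

```text
t 27.6 world [638.5 -60.1  55.2] jig [  92.2 -119.1   55.2] F [ 0.2  0.2 -1.5] w 22.7 ytool [-0.9993 -0.0377] q6 -0.12
```

View pics/sd21c.png

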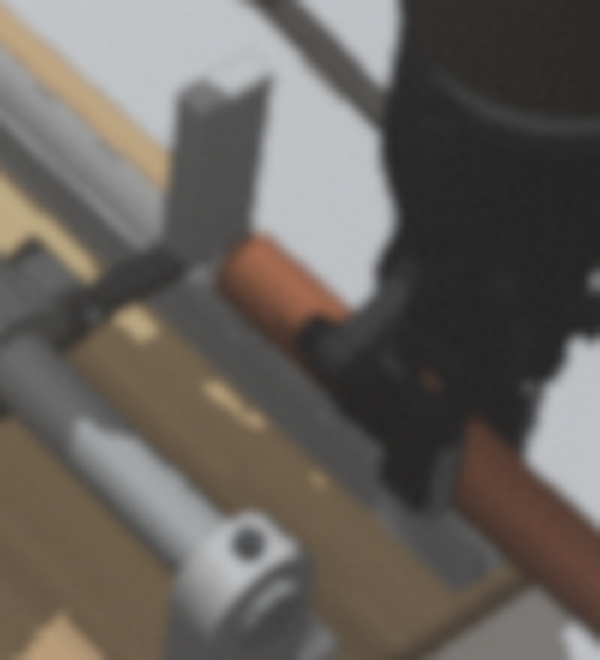

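Call:
play_rows:
  targets:
    - {"gripper":1,"tx":0,"ty":0.005,"tz":0,"spin":0}
    - {"gripper":1,"tx":0,"ty":0.01,"tz":0.004,"spin":0}
    - {"gripper":1,"tx":0,"ty":0.01,"tz":0.01,"spin":0}
    - {"gripper":1,"tx":0,"ty":0.01,"tz":0.014,"spin":0}
    - {"gripper":1,"tx":0,"ty":0.01,"tz":0.018,"spin":0}
    - {"gripper":1,"tx":0,"ty":0.01,"tz":0.018,"spin":0}

```text
clock: 28.4
position: [635.8, -60.2, 51.4]
ee_rot: [0.72, -0.694, 0.0, 0.0]
contact_force: [-2.9, 0.7, 4.8]
gripper_width: 22.9
```

```bash
python3 - <<'E'
from h import *
st()
E
```

```text
t 28.4 world [635.8 -60.2  51.4] jig [  89.5 -119.    51.4] F [-2.9  0.7  4.8] w 22.9 ytool [-0.9993 -0.038 ] q6 -0.12
```

Call:
play_rows:
  targets:
    - {"gripper":1,"tx":-0.006,"ty":0.004,"tz":0,"spin":0}
    - {"gripper":1,"tx":-0.012,"ty":0.004,"tz":0,"spin":0}
    - {"gripper":1,"tx":-0.016,"ty":0.004,"tz":0,"spin":0}
    - {"gripper":1,"tx":-0.016,"ty":0.004,"tz":0,"spin":0}

```text
clock: 28.9
position: [635.1, -56.6, 50.9]
ee_rot: [0.72, -0.694, 0.0, -0.0]
contact_force: [-0.6, -4.2, 3.0]
gripper_width: 22.9
```

```bash
python3 - <<'E'
from h import *
st(); grab('side','sd22');grab('scene','s22')
crop('sd22',350,290,430,360,9,'sd22c')
crop('s22',340,190,420,240,9,'s22c')
E
```

```text
t 28.9 world [635.1 -56.6  50.9] jig [  88.9 -115.5   50.9] F [-0.6 -4.2  3. ] w 22.9 ytool [-0.9993 -0.0375] q6 -0.13
```

View pics/sd22c.png

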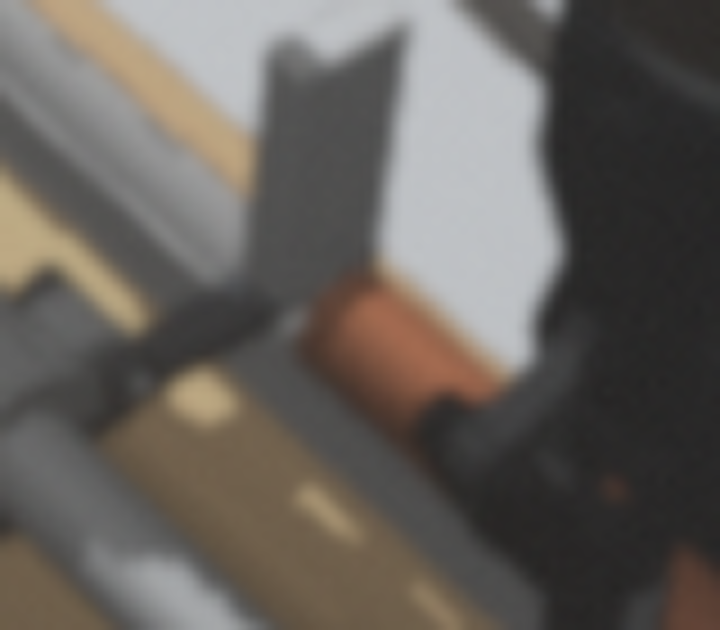

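View pics/s22c.png

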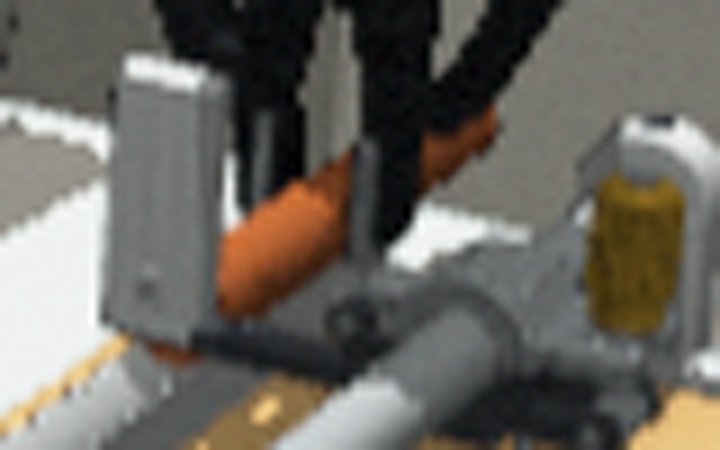

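Call:
play_rows:
  targets:
    - {"gripper":1,"tx":-0.004,"ty":0,"tz":-0.004,"spin":0}
    - {"gripper":1,"tx":-0.006,"ty":0,"tz":-0.004,"spin":0}
    - {"gripper":1,"tx":-0.006,"ty":0,"tz":-0.004,"spin":0}

```text
clock: 29.38
position: [634.9, -53.9, 51.1]
ee_rot: [0.72, -0.694, -0.0, -0.0]
contact_force: [1.0, 0.5, -0.8]
gripper_width: 22.9
```

Call:
play_rows:
  targets:
    - {"gripper":1,"tx":-0.003,"ty":0,"tz":0,"spin":0}
    - {"gripper":1,"tx":-0.004,"ty":0,"tz":0,"spin":0}
    - {"gripper":1,"tx":-0.004,"ty":0,"tz":0,"spin":0}

```text
clock: 29.75
position: [634.6, -53.5, 51.4]
ee_rot: [0.72, -0.694, -0.0, 0.0]
contact_force: [0.5, -0.1, -1.8]
gripper_width: 22.7
```

Call:
play_rows:
  targets:
    - {"gripper":1,"tx":-0.002,"ty":0,"tz":0,"spin":0}
    - {"gripper":1,"tx":-0.004,"ty":0,"tz":0,"spin":0}
    - {"gripper":1,"tx":-0.004,"ty":0,"tz":0,"spin":0}

```text
clock: 30.12
position: [634.4, -52.7, 51.5]
ee_rot: [0.72, -0.694, -0.0, 0.0]
contact_force: [0.4, -0.4, -2.4]
gripper_width: 22.6
```

```bash
python3 - <<'E'
from h import *
st(); grab('side','sd23');grab('scene','s23')
crop('sd23',350,290,430,360,9,'sd23c')
crop('s23',340,190,420,240,9,'s23c')
E
```

```text
t 30.12 world [634.4 -52.7  51.5] jig [  88.4 -111.6   51.5] F [ 0.4 -0.4 -2.4] w 22.6 ytool [-0.9993 -0.0377] q6 -0.13
```

View pics/sd23c.png

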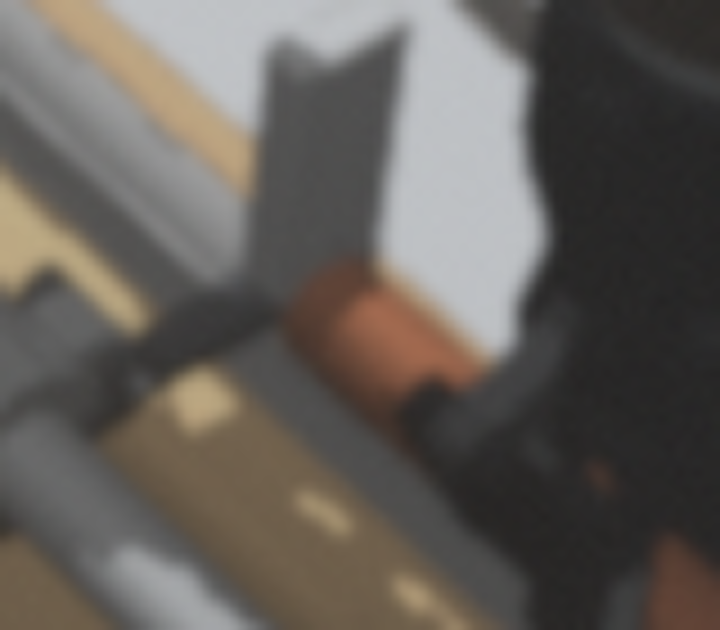

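View pics/s23c.png

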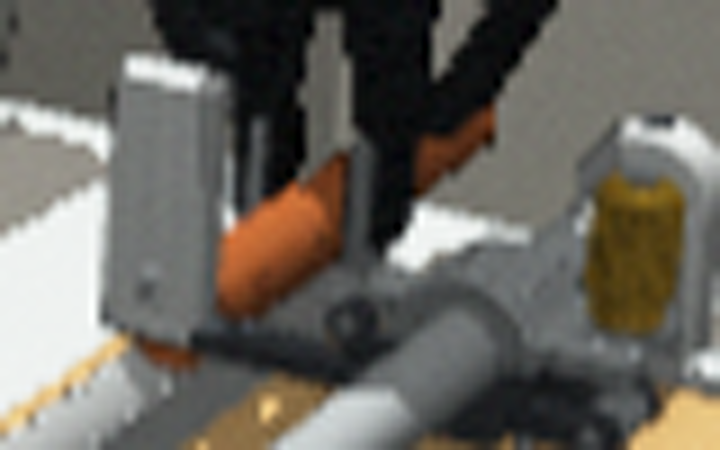

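Call:
play_rows:
  targets:
    - {"gripper":1,"tx":-0.002,"ty":0,"tz":0,"spin":0}
    - {"gripper":1,"tx":-0.004,"ty":0,"tz":0,"spin":0}
    - {"gripper":1,"tx":-0.004,"ty":0,"tz":0,"spin":0}

```text
clock: 30.6
position: [634.5, -52.1, 51.5]
ee_rot: [0.72, -0.694, 0.0, 0.0]
contact_force: [0.9, -2.4, -1.3]
gripper_width: 22.9
```

Call:
play_rows:
  targets:
    - {"gripper":1,"tx":-0.002,"ty":0,"tz":0,"spin":0}
    - {"gripper":1,"tx":-0.003,"ty":0,"tz":0,"spin":0}
    - {"gripper":1,"tx":-0.003,"ty":0,"tz":0,"spin":0}

```text
clock: 30.98
position: [634.4, -52.0, 51.6]
ee_rot: [0.72, -0.694, 0.0, 0.001]
contact_force: [0.4, -6.3, -1.6]
gripper_width: 23.0
```

Call:
play_rows:
  targets:
    - {"gripper":1,"tx":0.002,"ty":0,"tz":0.003,"spin":0}
    - {"gripper":1,"tx":0.002,"ty":0,"tz":0.006,"spin":0}
    - {"gripper":1,"tx":0.002,"ty":0,"tz":0.006,"spin":0}

```text
clock: 31.35
position: [634.8, -52.0, 51.0]
ee_rot: [0.72, -0.693, 0.0, 0.0]
contact_force: [-0.7, -5.9, 3.1]
gripper_width: 23.0
```

```bash
python3 - <<'E'
from h import *
st(); grab('wrist','w24')
E
```

```text
t 31.35 world [634.8 -52.   51. ] jig [  88.7 -110.9   51. ] F [-0.7 -5.9  3.1] w 23.0 ytool [-0.9993 -0.0381] q6 -0.13
```

View pics/w24.png

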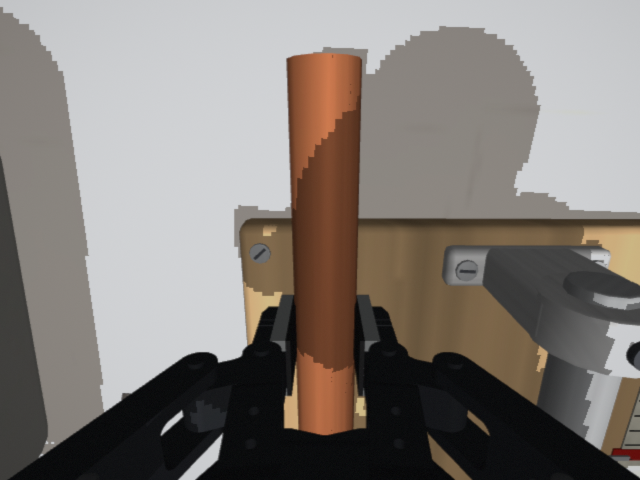

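Call:
play_rows:
  targets:
    - {"gripper":0.3,"tx":0,"ty":0,"tz":0,"spin":0}
    - {"gripper":0.1,"tx":0,"ty":0,"tz":0,"spin":0}
    - {"gripper":0,"tx":0,"ty":0,"tz":0,"spin":0}
    - {"gripper":0,"tx":0,"ty":0,"tz":0,"spin":0}
    - {"gripper":0,"tx":0,"ty":0,"tz":-0.06,"spin":0}
    - {"gripper":0,"tx":0,"ty":0,"tz":-0.2,"spin":0}
    - {"gripper":0,"tx":0,"ty":0,"tz":-0.4,"spin":0}
    - {"gripper":0,"tx":0,"ty":0,"tz":-0.62,"spin":0}
    - {"gripper":0,"tx":0,"ty":0,"tz":-0.8,"spin":0}
    - {"gripper":0,"tx":0,"ty":0,"tz":-0.8,"spin":0}

```text
clock: 32.65
position: [636.7, -51.5, 256.7]
ee_rot: [0.72, -0.693, 0.004, -0.004]
contact_force: [-0.1, -0.2, -0.1]
gripper_width: 42.6
```

```bash
python3 - <<'E'
from h import *
st(); grab('wrist','w25');grab('side','sd25');grab('scene','s25')
crop('sd25',290,240,450,400,4.5,'sd25c')
crop('s25',300,180,480,300,4.4,'s25c')
E
```

```text
t 32.65 world [636.7 -51.5 256.7] jig [  90.6 -110.4  256.7] F [-0.1 -0.2 -0.1] w 42.6 ytool [-0.9992 -0.0382] q6 -0.14
```

View pics/w25.png

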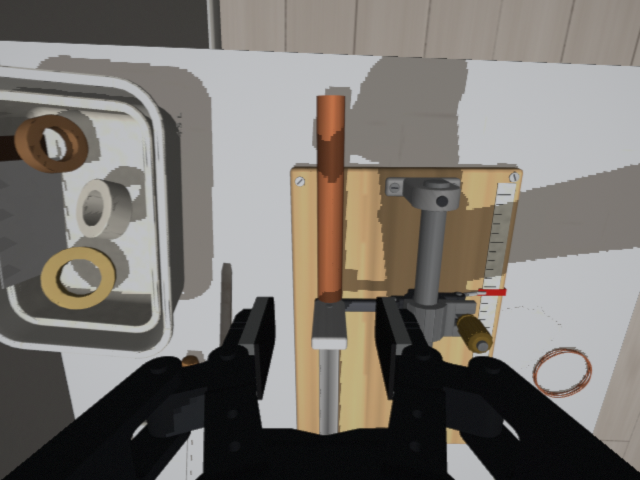

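View pics/sd25c.png

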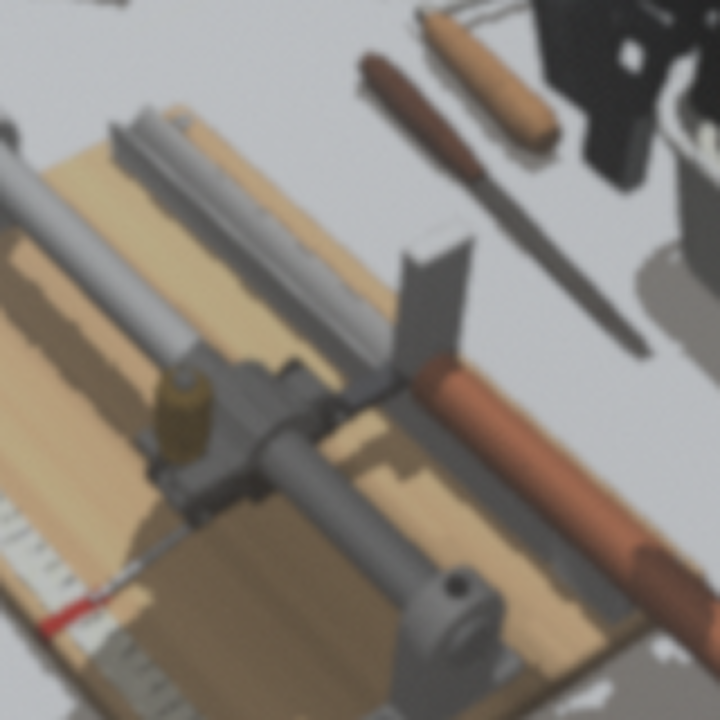

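View pics/s25c.png

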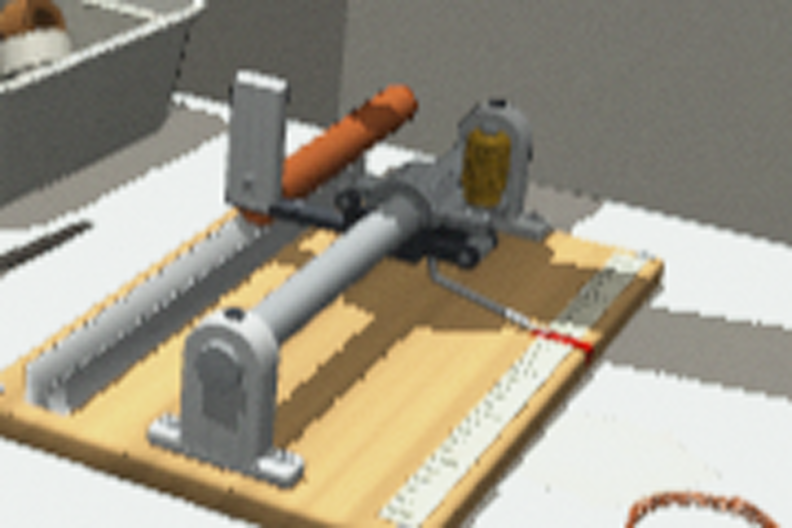

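```bash
python3 - <<'E'
from h import *
a=cv2.imread('pics/wrist25.png') if 0 else cv2.imread('pics/w25.png')
x=cv2.resize(a[270:360,300:390],None,fx=4.4,fy=4.4,interpolation=cv2.INTER_CUBIC);y=cv2.resize(a[255:345,440:530],None,fx=4.4,fy=4.4,interpolation=cv2.INTER_CUBIC)
cv2.imwrite('pics/w25c.png',np.hstack([x,y]))
E
```

```text
(no output)
```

View pics/w25c.png

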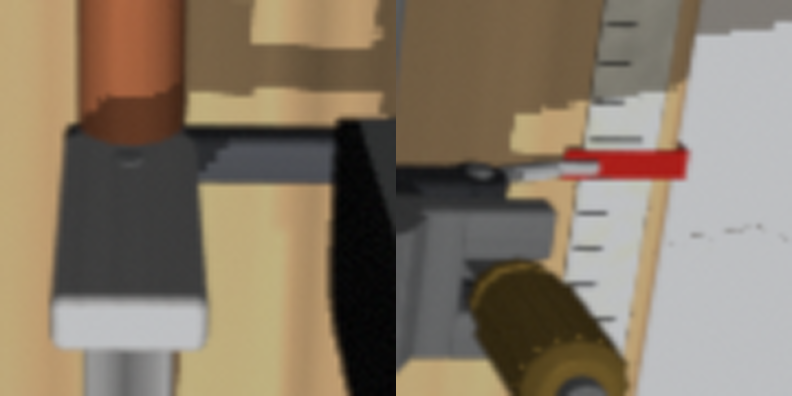

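```bash
python3 - <<'E'
from h import *
st();print(job_done())
E
```

```text
t 32.8 world [633.8 -51.4 249.7] jig [  87.8 -110.2  249.7] F [-0.3 -0.5 -0.3] w 42.9 ytool [-0.9993 -0.0374] q6 -0.14
the job is handed in; nothing more can be done
None
```

The jig is set for the next cut and handed in at 32.8 s on the robot's clock. I slid the stop onto the red tape, swung the strap shut, and swung the bolt upright into the slot. Then I laid the tube in the V rail on the kerf side, up against the stop plate.

**One mishap, corrected:** my first push on the leaning bolt jammed, with about 77 N at the wrist. Contact was at the fingertips, so I expect the 40 N limit on the arm and gripper body was not involved. The jam shifted the stop about 7 mm toward −y after the strap was already shut. I gripped the nut, slid the stop back to the middle of the tape, and only then raised the bolt. The nut slipped in the grip near the end, so I finished by pushing with closed fingers until it reached its hard stop.

**Last checks:**
- **Stop:** the pointer stands over the tape, seen from the wrist camera after the tube was placed.
- **Strap and bolt:** the strap is flat. The bolt met its hard stop at about 8 N and looks upright in the side view.
- **Tube:** it sits in the V rail. Before release it pressed on the plate with about 6 N without moving it, and no gap shows.
- **File, pliers and steel block:** I never touched them. I did no separate position check on them at the end.

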